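# Load the curing oven and scrape the bench board clean

### The job

Pull the oven door fully down, lay every pendant tile flat on the rack that slides out with it, and push the door fully shut. Once the tiles are shut in, away from the grit, take the scraper block and push all the loose stone chips off the open edge of the white board into its tray, using the scraper rather than your fingers, and stand the scraper back upright on its cork mat. Leave the jars, bins and other tools where they are.

Things in the scene. Friction and masses are not known exactly. Their poses are not given: they have to be found in the camera images.
- oven: a fixed steel bench oven on a terracotta paver. Origin on the bench under the middle of the door hinge; x into the oven, y along the door, z up; its front looks at the robot. Housing: 9 mm before the origin to 231 behind, y -235 to +165 (black knob panel from -235 to -145), 280 mm high. Paver 20 mm thick, reaching 30 mm before the origin
- door (a joint): angle of the oven door about its bottom hinge: 0 shut, 1.35 rad fully down (13 degrees short of level). Panel 300 wide, 165 high above the hinge, 18 mm thick (hinge at mid thickness). Stiff hinge: it stays where it is left and takes some 3 to 8 N at the handle either way; no latch. It starts shut or up to 0.06 rad ajar
- door_hinge (a point): middle of the hinge line, 85 mm above the bench; the line runs along the oven's y. It turns with the door: its z axis points up the door, its x axis into the oven when shut
- door_handle (a point): middle of the handle bar: 12 mm thick, 200 mm long along the oven's y, a post 90 mm to either side, 158 mm up the door from the hinge, 49 mm in front of the hinge plane (34 mm free gap to the door). Door shut: 243 mm above the bench, 37 mm below the oven's top, free from above. Door fully down: it hangs under the door's free edge, 72 mm above the bench
- rack_front (a point): middle of the front edge of the dark steel rack sheet, level with its upper face, 203 mm above the bench; x into the oven, y along the door. Sheet 180 (x, from this point inwards) x 276 (y) mm, rim 4 mm thick rising 7 mm above its face. Hooked to the door, it slides out 87 mm per rad of door angle: door fully down, the edge is about 102 mm before the hinge line; door shut, 15 mm behind it
- board: the white work board, fixed: top 45 mm above the bench, 210 (x) x 190 mm (y) inside a wooden fence 10 mm thick that rises 15 mm above the top on its near (-x) edge and both sides. Origin on the bench under its middle. The far (+x) edge, at x = +105 mm, is open and drops straight into the tray
- board_top (a point): middle of the board's upper face, 45 mm above the bench, axes as the board's
- tray_floor (a point): middle of the floor of the aluminium chip tray that is fixed against the board's open edge, 155 mm from the board's origin along its x; axes as the board's. Outside 100 (x) x 210 (y) x 37 mm high, walls 4 mm, floor 4 mm above the bench
- mat: the scraper's cork mat, fixed, 90 (x) x 170 (y) x 4 mm, origin under its middle
- scraper: the scraper block, about 220 g: a sole 46 (its x) x 120 (its y) x 22 mm of black rubber under wood, and on it a red grip 26 (x) x 100 (y) mm that reaches from 22 to 62 mm above the sole's underside. Origin in the middle of its underside. It starts standing on the mat, y along the mat's y within 0.15 rad; it sweeps with a 120 mm long side
- tile0: a white ceramic tile 80 (its x) x 50 (its y) x 14 mm, about 110 g, carrying two small sword pendants fixed on its top (3 mm higher, for looks only); origin under its middle. Starts flat on the bench; pinch it across its 50 mm width (one of tile0..tile2 may be absent)
- tile1: a white ceramic tile 80 (its x) x 50 (its y) x 14 mm, about 110 g, carrying two small sword pendants fixed on its top (3 mm higher, for looks only); origin under its middle. Starts flat on the bench; pinch it across its 50 mm width (one of tile0..tile2 may be absent)
- tile2: a white ceramic tile 80 (its x) x 50 (its y) x 14 mm, about 110 g, carrying two small sword pendants fixed on its top (3 mm higher, for looks only); origin under its middle. Starts flat on the bench; pinch it across its 50 mm width (one of tile0..tile2 may be absent)
- chip0: a loose stone chip about 26 x 20 x 16 mm, 20 g, origin under its middle; it starts on the white board (some of chip0..chip4 may be absent)
- chip1: a loose stone chip about 26 x 20 x 16 mm, 20 g, origin under its middle; it starts on the white board (some of chip0..chip4 may be absent)
- chip2: a loose stone chip about 26 x 20 x 16 mm, 20 g, origin under its middle; it starts on the white board (some of chip0..chip4 may be absent)
- chip3: a loose stone chip about 26 x 20 x 16 mm, 20 g, origin under its middle; it starts on the white board (some of chip0..chip4 may be absent)
- chip4: a loose stone chip about 26 x 20 x 16 mm, 20 g, origin under its middle; it starts on the white board (some of chip0..chip4 may be absent)
- jar_shell: a closed glass jar of shells, 72 mm across, 100 mm high, origin under its middle; leave it where it is
- bin: a teal two-part bin, 55 x 100 x 50 mm high, origin under its middle; leave it where it is
- anvil: a polished steel bench block, 70 x 70 x 22 mm, origin under its middle; leave it where it is
- doming: a dark steel doming block, a disc 100 mm across and 30 mm high, origin under its middle; leave it where it is
- hammer: a hammer lying on the bench, handle along its x; leave it where it is
There are look-alikes about, which are no part of the job. Leave any orange look-alike of the tile0 alone.

How it is judged:
By the outcome, as a careful person would: the job done as asked, in the order asked, and still so for the second after the job is handed in, with the robot touching nothing.
Of tile0, tile1, tile2 only 2 to 3 are there at a start; the rules pass over those that are not, and their reading is None.
Of chip0, chip1, chip2, chip3, chip4 only 3 to 5 are there at a start; the rules pass over those that are not, and their reading is None.
At some moment in a run one of tile0, tile1, tile2, scraper may be knocked a few centimetres aside while the robot is not near it.
Once in a run the grip may slacken for a moment while it holds something.
It also fails if it takes over 210 s, if anything falls off the work surface, if the arm or the gripper's body presses on something with over 40 N, if the wrist force passes 120 N, or if a joint passes its speed limit or range.

### The arm

A 6-joint arm with a two-finger parallel gripper is mounted at the origin on the work surface. World frame = base frame: x ahead of the robot, y to its left, z up, the work surface at z = 0. Lengths are in m, angles in rad, forces in N, time in s.
With the tool pointing down it reaches from about 0.325 to 0.9 m from the base axis. Payload 6.1 kg.
Tool frame: the origin (TCP) lies midway between the tips of the shut fingers; the grasp point (between the pads) lies 19 mm behind it; x points along the fingers, y is the direction in which the jaws open and shut, and the axes are right-handed (so a half turn about x gives the same grasp; the last joint's range is limited). The gripper opens to 85 mm and grips with 20 to 120 N. Pads are 22 mm wide; open, the fingers measure 114 mm over their backs; the gripper's body (76 mm by 85 mm) begins 54 mm behind the grasp point. The pads swing forward as they close: fully open they stand 13 mm farther back than shut.
Start: joints at [-1.307, 0.22, 1.526, -0, 1.395, -0.126], TCP at [0.237, -0.578, 0.231] pointing down, gripper open.
Joint ranges: [-2.98, 2.98], [-0.91, 2.08], [0.09, 2.57], [-1.24, 4.39], [0.2, 2.65], [-2.68, 2.68]. Speed limits (rad/s): [2.57, 2.57, 3.01, 3.14, 3.14, 3.14].

### API

Orientations are given as [roll, pitch, yaw] about the fixed x, y, z axes, in that order (R = Rz(yaw) Ry(pitch) Rx(roll)).
In Python, from plant import movep, move_l, set_joints, gripper_to, hold, inverse_kinematics, observe, get_image, get_calibration, Unreachable, job_done gives the robot as it stands. Calls block until the motion is done:
- movep(position, orientation): joint-space move of the TCP to a pose.
- move_l(position, feed=0.15, rotation=None, max_force=None): straight line of the TCP; rotation=None keeps the orientation; feed is the mean speed in m/s. With max_force (N) it stops when the force on the tool has changed by that much, and returns True; else False.
- set_joints(angles): joint-space move.
- gripper_to(opening, f_grip=None): finger opening in m; f_grip is the grip in N (None keeps the last); returns when the fingers have stopped.
- hold(seconds).
- inverse_kinematics(position, orientation): joint angles nearest the present ones, or None.
- observe(): the state.
- get_image(name): name is "side" or "top"; returns (picture, depth): 420x560x3 uint8, red, green, blue; 420x560 float32, m along the optical axis (not along the pixel's ray), 0 where there is no reading.
- get_calibration(name): a dict with "intrinsics" (3x3 intrinsics, pixels), "dist_coeffs" ([k1, k2, p1, p2, k3] as OpenCV has them; the pictures are not rectified), "world_from_camera" (4x4, takes a point from camera to world coordinates). Camera axes: x right, y down, z forward; pixel columns grow to the right and rows downward; lengths in m; the calibration is good to about 2 mm. A picture is of the moment at which its call begins. get_calibration takes no time and is no camera call.
A pose or a line that the arm cannot do raises Unreachable and nothing moves.
- job_done(): hands the job in, once; it reports no verdict.
The state is a dict: "time_s": time; "q": joint angles; "joint_velocities": joint speeds; "joint_torque": joint torques, N m; "eef_pos": TCP position; "tcp_rot": TCP orientation; "ft_force": force on the tool from outside, world axes, zero at the start; "torque": the same for the moment, N m; "opening": finger opening in m.
Only numpy, scipy, OpenCV 4.12 (cv2) and the standard library are available. Lean on these libraries where they do the work, as an engineer would, in place of code of your own. Each camera call takes 0.05 s, during which the arm holds its last target.

## Working session

There is one attempt and no reset: what is moved stays moved. The work goes in short steps, each a Python script; the robot and the scene stay as the last script left them, time stands still between calls to the robot, and variables do not carry over. Pictures are saved under pics/ and viewed, and the job is handed in when it is done.

```bash
ls; mkdir -p pics; python3 - <<'E'
from plant import *
import cv2,numpy as np
s=observe();print(s)
for n in ("side","top"):
    im,d=get_image(n);cv2.imwrite(f"pics/{n}0.png",im[:,:,::-1]);np.savez(f"pics/{n}0.npz",im=im,d=d)
    c=get_calibration(n);print(n,c)
E
```

```text
pics
{'time_s': 0.0, 'q': array([-1.30707380e+00,  2.21219860e-01,  1.52763394e+00,  3.77987766e-05,
        1.39470692e+00, -1.26081590e-01]), 'joint_velocities': array([ 0.0007158 , -0.00026891, -0.00185069, -0.00024382,  0.0009554 ,
        0.00105842]), 'joint_torque': array([-4.27688281e-05, -4.96903324e+01, -3.89395022e+01,  5.65079938e-05,
        1.13978577e-02, -1.95684254e-05]), 'eef_pos': array([ 0.23736144, -0.57750788,  0.23019105]), 'tcp_rot': array([-1.71577812,  1.56882791,  1.815612  ]), 'ft_force': array([-0.03893087,  0.01368515,  0.19602601]), 'torque': array([-0.00873015,  0.03905483,  0.03898213]), 'opening': 0.08544885027029733}
side {'intrinsics': array([[524.56339344,   0.        , 285.72751015],
       [  0.        , 524.56339344, 213.50934748],
       [  0.        ,   0.        ,   1.        ]]), 'dist_coeffs': array([-0.19644495,  0.        ,  0.        ,  0.        ,  0.        ]), 'world_from_camera': array([[-0.99684653, -0.07065238,  0.03612798,  0.49464441],
       [-0.077564  ,  0.77138155, -0.63162832,  0.88460689],
       [ 0.01675758, -0.63243873, -0.77442911,  1.25339158],
       [ 0.        ,  0.        ,  0.        ,  1.        ]])}
top {'intrinsics': array([[532.25583157,   0.        , 270.15302674],
       [  0.        , 532.25583157, 206.58132561],
       [  0.        ,   0.        ,   1.        ]]), 'dist_coeffs': array([0.07256475, 0.        , 0.        , 0.        , 0.        ]), 'world_from_camera': array([[ 0.02331238, -0.98074567,  0.19389291,  0.24778767],
       [-0.99969304, -0.02449619, -0.00370986, -0.00886531],
       [ 0.00838806, -0.19374691, -0.98101569,  1.59233111],
       [ 0.        ,  0.        ,  0.        ,  1.        ]])}
```

View pics/top0.png

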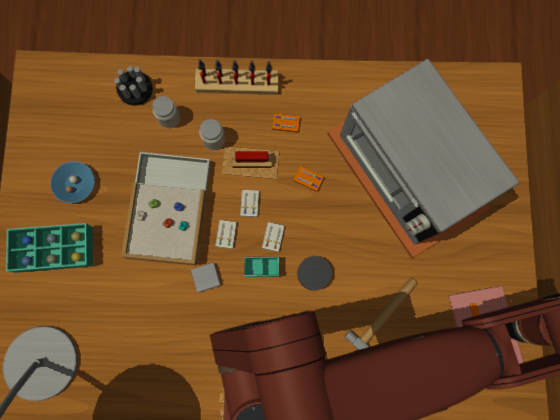

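View pics/side0.png

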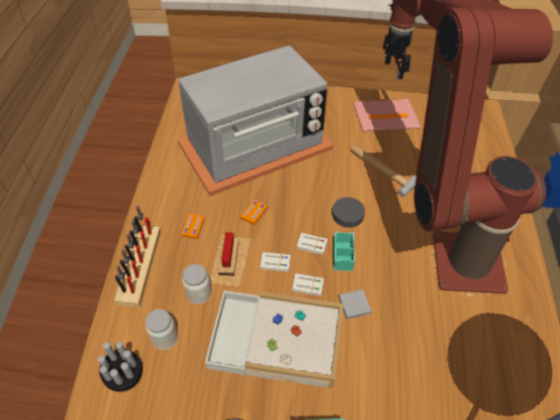

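The top view shows three white tiles at about (250,203), (227,234) and (273,237). The orange look-alikes are at (286,122) and (309,179) and are excluded by colour. The scraper is at (251,160), five chips lie on the board around (165,215), and the oven is at (430,150). I'll enlarge the crop to confirm.

```bash
cat > h.py <<'E'
from plant import *
import cv2,numpy as np
def grab(tag):
    o={}
    for n in ("side","top"):
        im,d=get_image(n);o[n]=(im,d);np.savez(f"pics/{n}{tag}.npz",im=im,d=d);cv2.imwrite(f"pics/{n}{tag}.png",im[:,:,::-1])
    return o
def load(n,tag):
    z=np.load(f"pics/{n}{tag}.npz");return z["im"],z["d"]
CAL={n:get_calibration(n) for n in("side","top")}
def ray(n,uv):
    c=CAL[n];p=cv2.undistortPoints(np.array(uv,float).reshape(-1,1,2),c["intrinsics"],c["dist_coeffs"])[:,0]
    return np.c_[p,np.ones(len(p))]
def plane(n,uv,z):
    T=CAL[n]["world_from_camera"];r=ray(n,uv)@T[:3,:3].T;o=T[:3,3]
    return o+r*((z-o[2])/r[:,2])[:,None]
def cloud(n,d):
    T=CAL[n]["world_from_camera"];h,w=d.shape
    u,v=np.meshgrid(np.arange(w),np.arange(h));r=ray(n,np.c_[u.ravel(),v.ravel()])*d.ravel()[:,None]
    P=r@T[:3,:3].T+T[:3,3];P[d.ravel()==0]=np.nan;return P.reshape(h,w,3)
def proj(n,P):
    c=CAL[n];M=np.linalg.inv(c["world_from_camera"])
    return cv2.projectPoints(np.array(P,float).reshape(-1,3),cv2.Rodrigues(M[:3,:3])[0],M[:3,3],c["intrinsics"],c["dist_coeffs"])[0][:,0]
def crop(n,tag,x0,y0,x1,y1,s,name):
    im=load(n,tag)[0][y0:y1,x0:x1,::-1];cv2.imwrite(f"pics/{name}.png",cv2.resize(im,None,fx=s,fy=s,interpolation=cv2.INTER_CUBIC))
E
python3 - <<'E'
from h import *
crop("top","0",115,110,345,300,3.4,"c1")
crop("side","0",170,50,340,200,4,"c2")
for n in("top","side"):
    im,d=load(n,"0");P=cloud(n,d)
    for nm,(u,v) in dict(top=dict(bench=(300,150),bd=(160,240),oven=(430,150)),side=dict(bench=(270,230),bd=(310,345),oven=(250,80)))[n].items(): print(n,nm,P[v,u].round(4))
    hsv=cv2.cvtColor(im,cv2.COLOR_RGB2HSV)
    m=((hsv[...,1]<60)&(hsv[...,2]>110)&(P[...,2]<0.028)&(P[...,2]>0.006)).astype(np.uint8)
    cs,_=cv2.findContours(m,cv2.RETR_EXTERNAL,cv2.CHAIN_APPROX_NONE)
    for c in cs:
        if cv2.contourArea(c)<100: continue
        w=plane(n,c[:,0],0.014)[:,:2].astype(np.float32)
        print(n,"white",c[:,0].mean(0).round(),cv2.minAreaRect(w*1000))
    m=((hsv[...,1]>170)&((hsv[...,0]<6)|(hsv[...,0]>174))&(P[...,2]>0.05)&(P[...,2]<.08)).astype(np.uint8)
    cs,_=cv2.findContours(m,cv2.RETR_EXTERNAL,cv2.CHAIN_APPROX_NONE)
    for c in cs:
        if cv2.contourArea(c)<60: continue
        w=plane(n,c[:,0],0.066)[:,:2].astype(np.float32)
        print(n,"red",c[:,0].mean(0).round(),cv2.minAreaRect(w*1000))
E
```

```text
top bench [ 7.444e-01 -1.036e-01 -1.000e-04]
top bd [0.4461 0.3032 0.0471]
top oven [ 0.6651 -0.4191  0.2786]
top white [ 43. 384.] ((38.48191833496094, 600.6577758789062), (93.3368148803711, 115.2465591430664), 56.21941375732422)
top white [356. 342.] ((172.47103881835938, -269.5539855957031), (63.78104782104492, 22.3222599029541), 50.39015579223633)
top white [ 37. 355.] ((125.02854919433594, 629.120361328125), (141.74766540527344, 195.3404083251953), 17.1082820892334)
top white [205. 277.] ((344.8687438964844, 172.12220764160156), (67.360595703125, 68.04231262207031), 18.55960464477539)
top white [272. 238.] ((468.8543395996094, -25.66476058959961), (49.031246185302734, 79.74095916748047), 79.01677703857422)
top white [225. 235.] ((473.58770751953125, 115.46000671386719), (49.20684814453125, 79.09371948242188), 83.80245208740234)
top white [249. 204.] ((569.8037719726562, 47.957305908203125), (48.888031005859375, 79.20669555664062), 88.42832946777344)
top red [251. 156.] ((701.47802734375, 44.46012878417969), (24.70863914489746, 92.3243179321289), 1.501600980758667)
side bench [ 0
[... 257 characters left out ...]
169.64466857910156), (70.99232482910156, 74.86943817138672), 18.440956115722656)
side white [308. 284.] ((473.26116943359375, 118.77513122558594), (54.31113815307617, 79.39161682128906), 83.71819305419922)
side white [276. 261.] ((569.7060546875, 51.03950881958008), (54.52711868286133, 79.27056121826172), 88.83052825927734)
side white [312. 243.] ((468.9381408691406, -22.514122009277344), (55.066436767578125, 79.58113861083984), 77.8874282836914)
side white [408. 185.] ((164.0174560546875, -280.33709716796875), (94.40242004394531, 29.353923797607422), 48.448936462402344)
side red [227. 248.] ((702.2122802734375, 53.20213317871094), (22.71119499206543, 103.12872314453125), 1.8419421911239624)
```

View pics/c1.png

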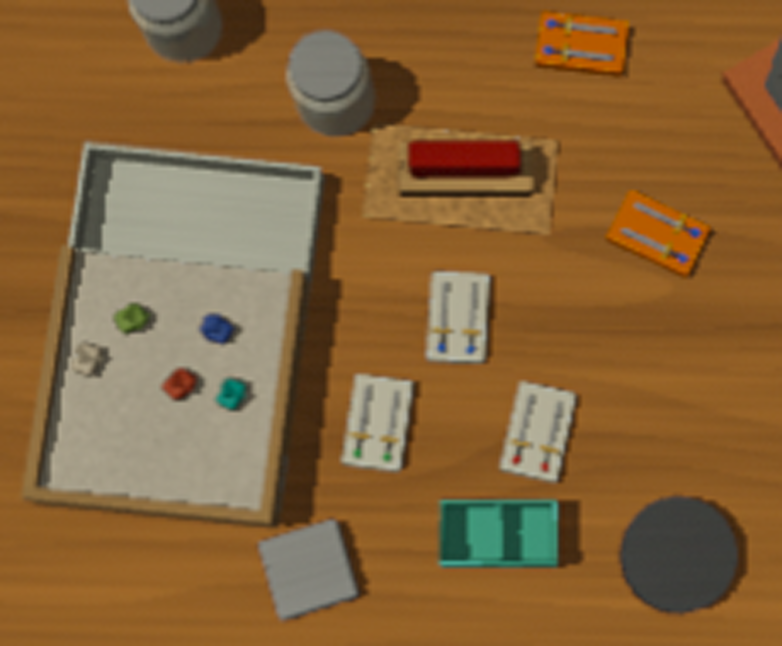

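View pics/c2.png

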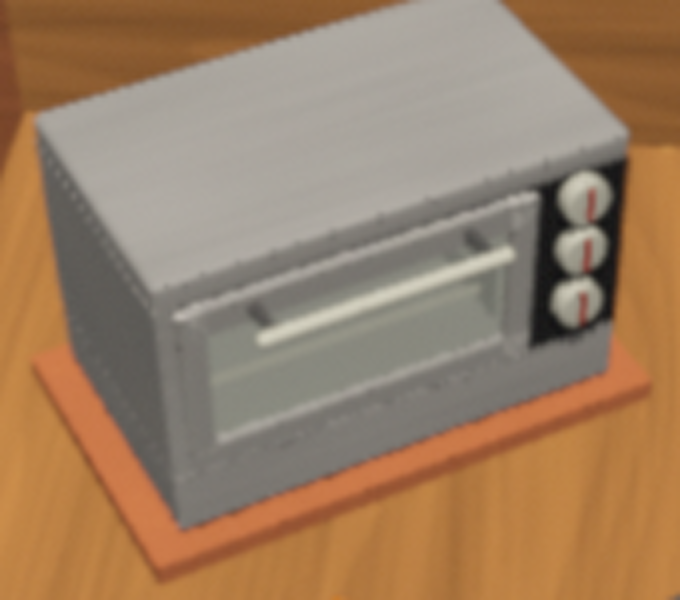

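Confirmed: the three white tiles with sword pendants are at crop pixels (459,317), (378,423) and (538,432). The two orange ones are left alone. The scraper is the red-gripped block on the cork at crop (465,165), and there are five chips. Next I'll measure the oven, handle, board and mat.

```bash
python3 - <<'E'
from h import *
A=[]
for n in("top","side"):
    im,d=load(n,"0");P=cloud(n,d)
    hsv=cv2.cvtColor(im,cv2.COLOR_RGB2HSV)
    X,Y,Z=P[...,0],P[...,1],P[...,2]
    def rect(m,z,nm,amin=60):
        m=cv2.morphologyEx(m.astype(np.uint8),cv2.MORPH_OPEN,np.ones((2,2),np.uint8))
        cs,_=cv2.findContours(m,cv2.RETR_EXTERNAL,cv2.CHAIN_APPROX_NONE);
        c=max(cs,key=cv2.contourArea)
        w=(plane(n,c[:,0],z)[:,:2]*1000).astype(np.float32);r=cv2.minAreaRect(w)
        print(n,nm,np.round(r[0],1),np.round(r[1],1),round(r[2],2)); return r
    reg=(X>.35)&(Y<-.1)&(Y>-.75)
    r=rect((Z>0.27)&(Z<.29)&reg,0.28,"oventop"); print(cv2.boxPoints(r).round(1).tolist())
    # board fence top z~.06
    rb=(X>.3)&(X<.75)&(Y>.15)&(Y<.45)
    rect((Z>0.05)&(Z<.066)&rb&(X<.6),0.06,"fence")
    rect((Z>0.04)&(Z<.066)&rb&(X<.58),0.045,"boardall")
    rect((Z>0.03)&(Z<.066)&rb&(hsv[...,1]<60),0.045,"boardwhite+tray")
    rect((hsv[...,1]>100)&(hsv[...,0]>8)&(Z>0.0022)&(Z<0.01)&(X>.6)&(X<.8)&(abs(Y-.05)<.12),.004,"mat")
    # scraper grip top
    g=(Z>0.058)&(Z<.072)&(X>.65)&(X<.75)&(abs(Y-.05)<.09)&(hsv[...,1]>150)&((hsv[...,0]<8)|(hsv[...,0]>172))
    rect(g,.066,"grip"); q=P[g];print("griptop centroid",np.nanmean(q,0).round(4),np.nanpercentile(q,[2,98],0).round(4).tolist())
E
```

```text
top oventop [ 682.3 -429.5] [399.8 244.5] 33.32
[[448.1000061035156, -437.20001220703125], [582.4000244140625, -641.5], [916.4000244140625, -421.8999938964844], [782.0999755859375, -217.60000610351562]]
top fence [488.2 310.7] [174.7 205.1] 85.64
top boardall [485.4 294.4] [215.8 201.1] 85.64
top boardwhite+tray [501.8 293.5] [185.1 209.6] 85.51
top mat [662.2  -5.9] [22.2 30.8] 1.46
top grip [700.   42.9] [21.6 95.2] 1.5
griptop centroid [0.7032 0.0456 0.0654] [[0.6921, -0.0015, 0.0589], [0.7151, 0.0918, 0.0715]]
side oventop [ 680.1 -417.7] [402.6 249.4] 33.75
[[443.3999938964844, -425.79998779296875], [582.0, -633.2000122070312], [916.7000122070312, -409.5], [778.2000122070312, -202.10000610351562]]
side fence [492.2 299.9] [215.9 220.9] 86.37
side boardall [482.7 294.5] [222.1 202.8] 85.85
side boardwhite+tray [524.4 289.5] [186.4 261.6] 85.38
side mat [656.5  -1.8] [21.5 40.3] 29.12
side grip [699.8  53. ] [23.5 96.5] 1.78
griptop centroid [0.7032 0.0498 0.0649] [[0.6925, 0.0032, 0.0584], [0.7146, 0.0943, 0.0699]]
```

```bash
python3 - <<'E'
from h import *
crop("top","0",325,100,445,260,5,"c3")
# front face points from side cloud
im,d=load("side","0");P=cloud("side",d)
q=P[60:190,170:340].reshape(-1,3);q=q[np.isfinite(q).all(1)]
x=np.array([.553,-.833])
s=q[:,:2]@x
for z0,z1 in[(.03,.05),(.05,.08),(.12,.14),(.16,.18),(.2,.22),(.235,.255),(.255,.268)]:
    m=(q[:,2]>z0)&(q[:,2]<z1);h,e=np.histogram(s[m],np.arange(.52,.66,.006));print(z0,h)
c=q[(q[:,2]>.225)&(q[:,2]<.262)&(s<.58)];print(len(c))
cv=c-c.mean(0);u=np.linalg.svd(cv)[2][0];t=cv@u;print(c.mean(0),u,np.percentile(t,[1,99]),np.degrees(np.arctan2(u[1],u[0])))
E
```

```text
0.03 [  0   0   0   0   0   0   0   0   0   0   0   0   0   0   2  47 323  75
   3   1   3   3   2]
0.05 [  0   0   0   0   0   0   0   0   0   0   0   0   0   0   0  97 520 110
   2   5   4   3   4]
0.12 [  0   0   0   0   0   0   0   0   0   0   0   0   4  32  10  40 159 257
  21   3   2   6   2]
0.16 [  0   0   0   0   0   0   0   0   0   0   0   0   4  15   4  67 231 180
   5   2   3   3   2]
0.2 [  0   0   0   0   0   0   0   0   0   0   0   0   3  10  16 109 276  32
   4   2   3   3   3]
0.235 [  0   0   0   0   0   0   2 100 130  27   9  11  15  45  96 359 261  67
   8   5   4   4   3]
0.255 [  0   0   0   0   0   0   0   0   0   0   0   0   1   4   5  47 313  31
   2   2   2   1   2]
262
[ 0.61882377 -0.27258261  0.24374027] [0.83679875 0.54750589 0.0022693 ] [-0.09747621  0.10544493] 33.19617067879465
```

View pics/c3.png

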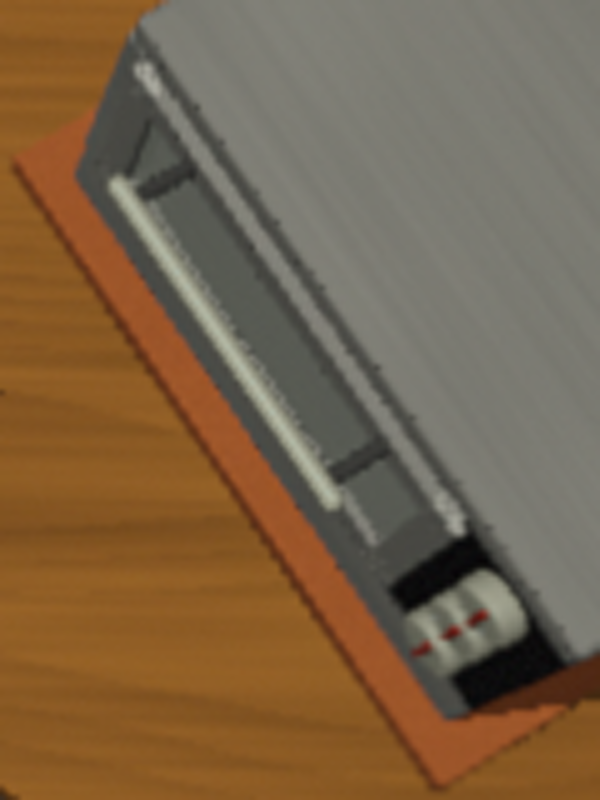

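```bash
python3 - <<'E'
from h import *
a=plane("top",[(348,136.4),(391.6,200.4)],.246);b=plane("side",[(234.3,134.7),(298.8,113.3)],.245)
for k in(a,b):
    d=k[0]-k[1];print(k.round(4).tolist(),"mid",k.mean(0).round(4),np.linalg.norm(d),np.degrees(np.arctan2(d[1],d[0])))
# proper triangulation
for i,(p,q) in enumerate([((348,136.4),(234.3,134.7)),((391.6,200.4),(298.8,113.3))]):
    o=[CAL[n]["world_from_camera"][:3,3] for n in("top","side")]
    r=[(ray(n,[u])@CAL[n]["world_from_camera"][:3,:3].T)[0] for n,u in(("top",p),("side",q))]
    M=np.c_[r[0],-r[1]];t=np.linalg.lstsq(M,o[1]-o[0],rcond=None)[0];print(o[0]+r[0]*t[0],o[1]+r[1]*t[1])
# oven top edges depth-based (z within .274-.288)
for n in("top","side"):
    im,d=load(n,"0");P=cloud(n,d).reshape(-1,3);P=P[np.isfinite(P).all(1)];P=P[(P[:,2]>.272)&(P[:,2]<.29)&(P[:,0]>.4)&(P[:,1]<-.15)&(P[:,1]>-.7)]
    for ang in(-56.4,):
        x=np.array([np.cos(np.radians(ang)),np.sin(np.radians(ang))]);y=np.array([-x[1],x[0]])
        sx=P[:,:2]@x;sy=P[:,:2]@y;print(n,np.percentile(sx,[.5,99.5]),np.percentile(sy,[.5,99.5]),np.median(P[:,2]))
E
```

```text
[[0.7081, -0.2153, 0.246], [0.538, -0.3268, 0.246]] mid [ 0.623 -0.271  0.246] 0.20340287671191204 33.25233984976387
[[0.7098, -0.2129, 0.245], [0.5328, -0.3244, 0.245]] mid [ 0.6213 -0.2686  0.245 ] 0.20911001438700444 32.19754076231753
[ 0.70947609 -0.2158923   0.24184114] [ 0.71038209 -0.21601682  0.24216997]
[ 0.53818008 -0.3270318   0.24495962] [ 0.5328796  -0.32605369  0.24358627]
top [0.61743552 0.85532082] [0.13682325 0.53095802] 0.2798985415916124
side [0.6155422  0.85410893] [0.13662486 0.53196536] 0.27965001301484843
```

```bash
cat >> h.py <<'E'
from scipy.spatial.transform import Rotation as Ro
YAW=np.radians(-56.5)
OX=np.array([np.cos(YAW),np.sin(YAW),0]);OY=np.array([-OX[1],OX[0],0]);OZ=np.array([0,0,1.])
O=np.array([.6524,-.3172,0])
def ov(x,y,z): return O+x*OX+y*OY+z*OZ
def eul(xt,yt):
    xt=np.array(xt,float);yt=np.array(yt,float);xt/=np.linalg.norm(xt);yt=yt-xt*(xt@yt);yt/=np.linalg.norm(yt)
    return Ro.from_matrix(np.c_[xt,yt,np.cross(xt,yt)]).as_euler('xyz')
def down(a): return eul([0,0,-1],[np.cos(a),np.sin(a),0])
def door_pose(th,phi=None,flip=1,deep=.021,yoff=0.):
    """TCP straddling handle bar at door angle th, tool tilted phi"""
    phi=th if phi is None else phi
    f=.049*np.cos(th)+.158*np.sin(th);u=.158*np.cos(th)-.049*np.sin(th)
    bar=ov(-f,yoff,.085+u)
    xt=-OZ*np.cos(phi)+OX*np.sin(phi); yt=(OX*np.cos(phi)+OZ*np.sin(phi))*flip
    return bar+deep*xt, eul(xt,yt)
E
python3 - <<'E'
from h import *
for flip in(1,-1):
  for k in (1,.8,.6):
    print(flip,k)
    for th in(.04,.3,.6,.9,1.2,1.35):
        p,e=door_pose(th,th*k,flip);q=inverse_kinematics(p,e);print(th,p.round(3),None if q is None else np.round(q,2))
print(inverse_kinematics(ov(-.062,0,.3),down(YAW+np.pi/2)),inverse_kinematics(ov(-.062,0,.3),down(YAW-np.pi/2)))
E
```

```text
1 1
0.04 [ 0.622 -0.272  0.22 ] [-0.52  0.33  1.42 -0.02  1.36  0.47]
0.3 [ 0.604 -0.244  0.201] [-0.42  0.13  1.71 -0.18  1.05  0.63]
0.6 [ 0.587 -0.219  0.17 ] [-0.29  0.01  1.99 -0.57  0.74  1.04]
0.9 [ 0.576 -0.202  0.132] None
1.2 [ 0.572 -0.196  0.089] None
1.35 [ 0.573 -0.197  0.067] None
1 0.8
0.04 [ 0.622 -0.272  0.22 ] [-0.52  0.33  1.41 -0.01  1.37  0.47]
0.3 [ 0.604 -0.243  0.201] [-0.44  0.16  1.67 -0.14  1.11  0.59]
0.6 [ 0.586 -0.217  0.169] [-0.33  0.04  1.92 -0.39  0.83  0.87]
0.9 [ 0.575 -0.2    0.129] [-0.21  0.04  2.11 -0.89  0.64  1.42]
1.2 [ 0.571 -0.194  0.085] None
1.35 [ 0.572 -0.195  0.062] None
1 0.6
0.04 [ 0.622 -0.272  0.22 ] [-0.52  0.34  1.4  -0.01  1.38  0.47]
0.3 [ 0.603 -0.242  0.201] [-0.46  0.19  1.63 -0.1   1.17  0.56]
0.6 [ 0.585 -0.215  0.168] [-0.37  0.08  1.85 -0.26  0.93  0.74]
0.9 [ 0.573 -0.198  0.127] [-0.28  0.05  2.02 -0.53  0.72  1.05]
1.2 [ 0.569 -0.191  0.081] [-0.19  0.12  2.14 -1.02  0.58  1.59]
1.35 [ 0.57  -0.192  0.057] None
-1 1
0.04 [ 0.622 -0.272  0.22 ] [-0.52  0.33  1.42 -0.02  1.36 -2.67]
0.3 [ 0.604 -0.244  0.201] [-0.42  
[... 503 characters left out ...]
1 -0.194  0.085] None
1.35 [ 0.572 -0.195  0.062] None
-1 0.6
0.04 [ 0.622 -0.272  0.22 ] [-0.52  0.34  1.4  -0.01  1.38 -2.68]
0.3 [ 0.603 -0.242  0.201] [-0.46  0.19  1.63 -0.1   1.17 -2.58]
0.6 [ 0.585 -0.215  0.168] [-0.37  0.08  1.85 -0.26  0.93 -2.4 ]
0.9 [ 0.573 -0.198  0.127] [-0.28  0.05  2.02 -0.53  0.72 -2.09]
1.2 [ 0.569 -0.191  0.081] [-0.19  0.12  2.14 -1.02  0.58 -1.55]
1.35 [ 0.57  -0.192  0.057] None
[-0.52275912  0.30211079  1.30116616  0.          1.5383157  -1.10744442] [-0.52275912  0.30211079  1.30116616  0.          1.5383157   2.03414823]<stdin>:7: UserWarning: Gimbal lock detected. Setting third angle to zero since it is not possible to uniquely determine all angles.
```

```bash
python3 - <<'E'
from h import *
gripper_to(.034,40)
s=observe()
move_l([s['eef_pos'][0],s['eef_pos'][1],.42],.3)
p,e=door_pose(.04,.03,1,.021)
movep(p+[0,0,.16],e)
move_l(p+[0,0,.045],.2)
grab("1"); 
crop("side","1",170,30,340,180,4.5,"d1");crop("top","1",325,90,445,250,3.7,"d1t")
print(observe()['time_s'],observe()['ft_force'],observe()['opening'])
E
```

```text
4.0417 [ 0.01259603 -0.14731952  0.1144263 ] 0.03376148323560722
```

View pics/d1.png

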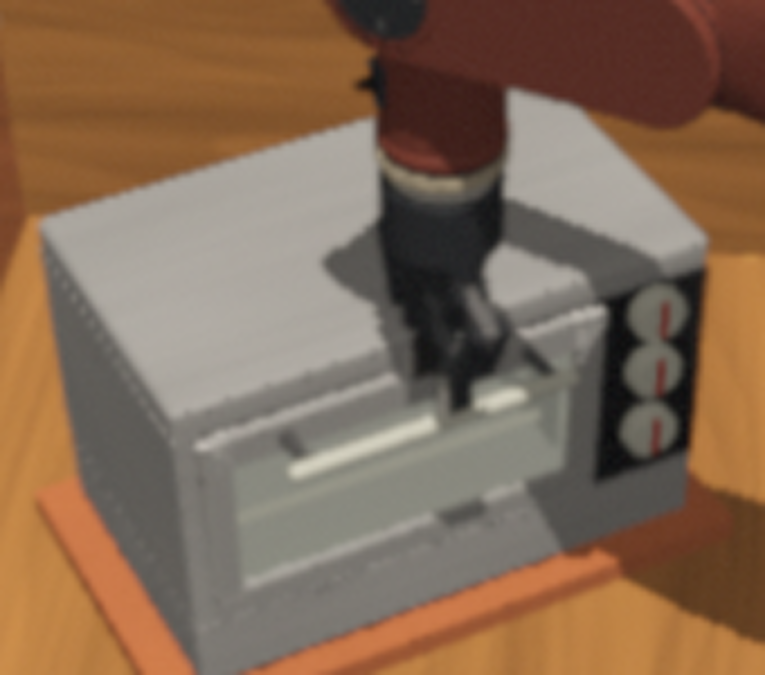

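View pics/top1.png

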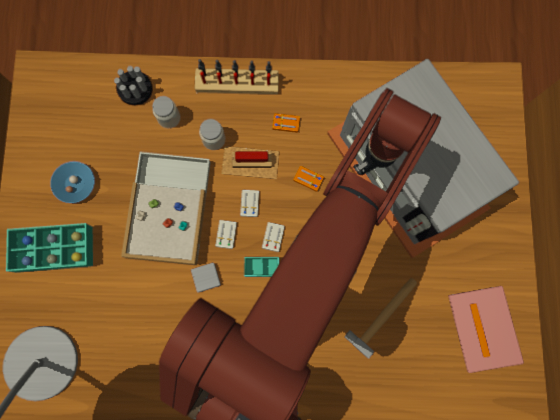

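The fingers straddle the bar, with the front finger seen in front of it at crop (458,395). I'll descend with a force guard and pull.

```bash
python3 - <<'E'
from h import *
p,e=door_pose(.04,.03,1,.021)
r=move_l(p,.1,max_force=12);s=observe();print(r,s['eef_pos'],s['ft_force'])
if not r:
    gripper_to(.019,20);s=observe();print(s['opening'],s['ft_force'])
    for th in np.linspace(.12,.84,9):
        p,e=door_pose(th,th*.7,1,.021);r=move_l(p,.12,rotation=e,max_force=45)
        s=observe();print(round(th,2),r,s['ft_force'].round(1))
        if r: break
grab("2");print(observe()['time_s']);crop("side","2",170,30,340,180,4.5,"d2")
E
```

```text
True [ 0.62049064 -0.2696523   0.22160106] [-1.62274522  2.34377956 -0.86868105]
4.5667
```

View pics/d2.png

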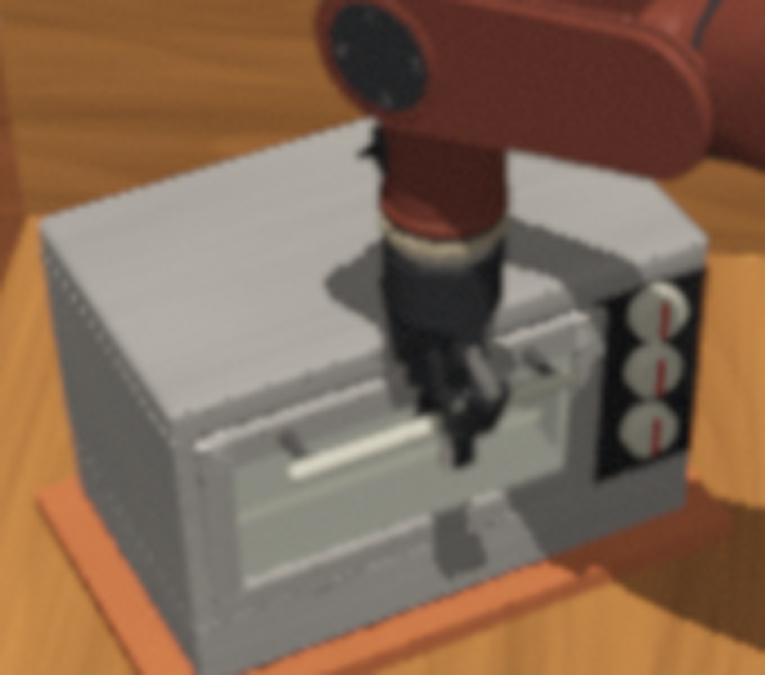

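The stop came 2 mm short from a deceleration transient, and the remaining force is only about 3 N. The bar is straddled at crop (455,430), so I'll carry on.

```bash
python3 - <<'E'
from h import *
gripper_to(.019,20);s=observe();print(s['opening'],s['ft_force'])
for th in np.linspace(.12,.84,9):
        p,e=door_pose(th,th*.7,1,.021);r=move_l(p,.12,rotation=e,max_force=50)
        s=observe();print(round(th,2),r,s['ft_force'].round(1))
        if r: break
grab("3");print(observe()['time_s']);crop("side","3",170,30,340,180,4.5,"d3")
E
```

```text
0.018577759411798622 [ 0.01227142 -0.25825995  0.07713048]
0.12 False [-0.4  0.  -0.1]
0.21 False [ 0.1  0.5 -0.3]
0.3 False [-0.6 -0.6  0.2]
0.39 False [ 0.4 -0.3  0.4]
0.48 False [ 0.3 -0.3  0.3]
0.57 False [-0.6 -0.1  0.4]
0.66 False [-0.5 -0.3  0.1]
0.75 False [ 0.5 -0.1  0.1]
0.84 False [ 0.1 -0.1  0.4]
7.3667
```

View pics/d3.png

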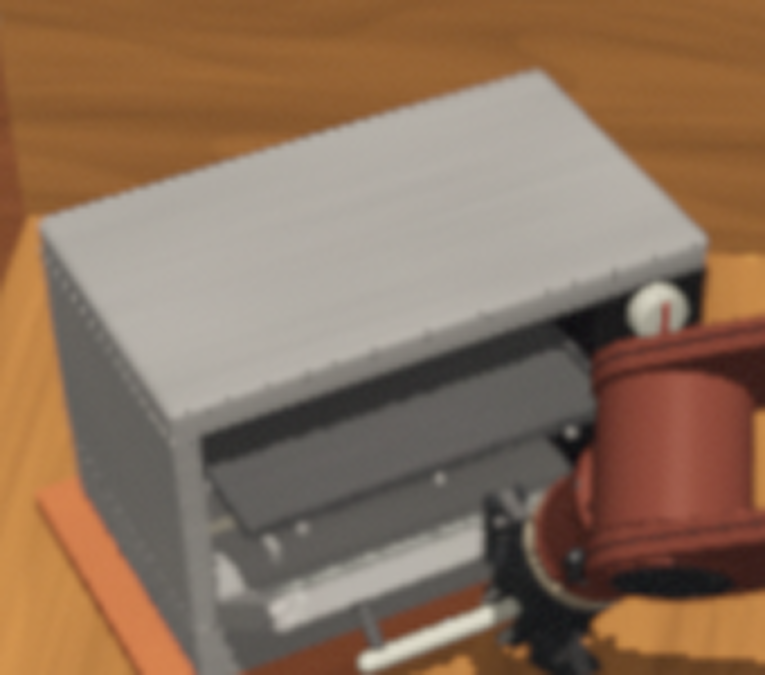

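The door is about 0.85 rad down and the rack is coming out. Next I'll withdraw and press the door's inner face down with closed fingertips.

```bash
python3 - <<'E'
from h import *
gripper_to(.03)
p,e=door_pose(.84,.84*.7,1,-.09);move_l(p,.25)
e2=down(YAW+np.pi/2)
s=observe()['eef_pos']
movep(ov(-.19,0,.33),e2)
gripper_to(0,40)
move_l(ov(-.105,0,.27),.25)
r=move_l(ov(-.112,0,.205),.15,max_force=15);print(r,observe()['eef_pos'][2])
r=move_l(ov(-.147,0,.124),.05,max_force=28);s=observe();print(r,s['eef_pos'],(s['eef_pos']-O)@OX,s['ft_force'])
grab("4");print(s['time_s'])
E
```

```text
False 0.206571654343463
False [ 0.5726287  -0.19665275  0.12839211] -0.14455137144764052 [-6.05699796 -0.94224819 20.26047141]
13.4917<stdin>:4: UserWarning: Gimbal lock detected. Setting third angle to zero since it is not possible to uniquely determine all angles.
```

View pics/side4.png

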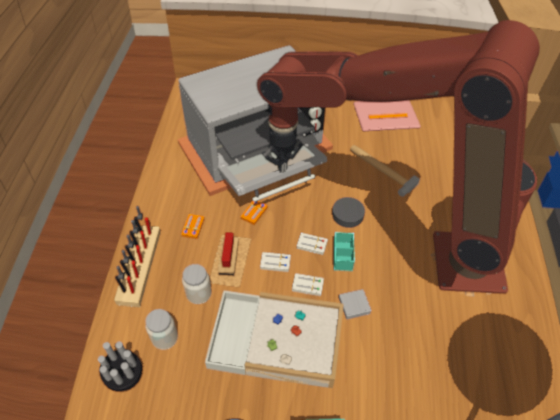

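```bash
cat >> h.py <<'E'
def tiles(o):
    """white tiles on bench from top view; returns list (x,y,angle of long axis)"""
    out=[]
    for n in("top","side"):
        im,d=o[n];P=cloud(n,d);hsv=cv2.cvtColor(im,cv2.COLOR_RGB2HSV);X,Y=P[...,0],P[...,1]
        m=((hsv[...,1]<60)&(hsv[...,2]>110)&(P[...,2]<0.028)&(P[...,2]>0.006)&(X>.38)&(X<.85)&(Y<.2)&(Y>-.25)).astype(np.uint8)
        for c in cv2.findContours(m,cv2.RETR_EXTERNAL,cv2.CHAIN_APPROX_NONE)[0]:
            if cv2.contourArea(c)<100: continue
            r=cv2.minAreaRect(plane(n,c[:,0],.014)[:,:2].astype(np.float32)*1000)
            (cx,cy),(w,h),a=r
            if w<h:a+=90
            out.append((n,cx/1000,cy/1000,(a+90)%180-90,max(w,h),min(w,h)))
    return out
E
python3 - <<'E'
from h import *
move_l(ov(-.16,0,.36),.3)
# view from clear: move toward tile A approx
movep([.47,-.024,.30],down(np.radians(90-11)))
o=grab("5");print(observe()['time_s'])
for t in tiles(o):print(t[0],np.round(t[1:],3))
for n in o:
    P=cloud(n,o[n][1]).reshape(-1,3);P=P[np.isfinite(P).all(1)]
    q=P-O;sx=q@OX;sy=q@OY;z=P[:,2]
    m=(z>.19)&(z<.215)&(sx<-.012)&(sx>-.13)&(abs(sy)<.17);print(n,"rack",m.sum(),np.percentile(sx[m],[1,5]),np.percentile(sy[m],[1,99]),np.median(z[m]))
crop("side","5",170,60,340,210,4.5,"e5")
E
```

```text
15.4333
top [ 4.6900e-01 -2.6000e-02 -1.0983e+01  7.9236e+01  4.9031e+01]
top [ 0.474  0.122 -8.15  80.036 37.831]
side [ 0.652  0.19  -7.05  88.823 34.896]
side [ 0.473  0.119 -6.282 79.392 54.311]
side [ 5.7000e-01  5.2000e-02 -1.1690e+00  7.9594e+01  5.5457e+01]
side [ 4.6900e-01 -2.2000e-02 -1.2432e+01  7.9792e+01  5.5838e+01]
side rack 1851 [-0.10308944 -0.10019739] [-0.13206073  0.13691794] 0.2036127849779792
top rack 3336 [-0.1015774  -0.09939437] [-0.13309558  0.13675748] 0.20333530761787322<stdin>:4: UserWarning: Gimbal lock detected. Setting third angle to zero since it is not possible to uniquely determine all angles.
```

View pics/e5.png

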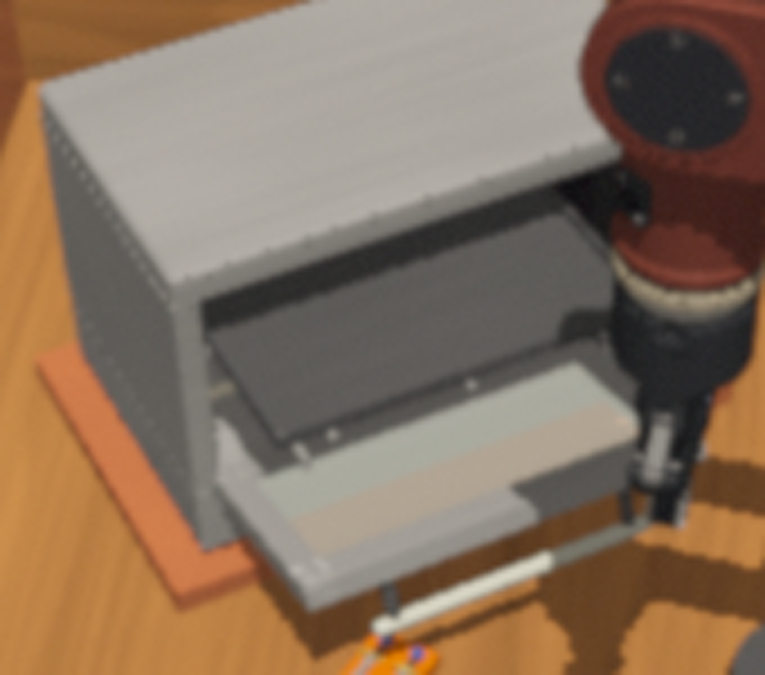

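View pics/top5.png

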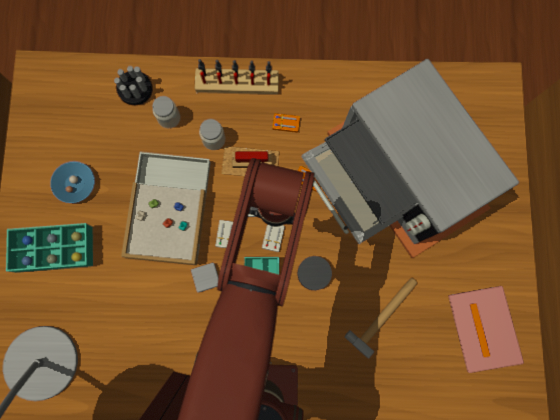

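The door is at its stop: the rack front is 102 mm before the hinge and its face is at z 0.203. I'll pick the first tile at (0.469,-0.025).

```bash
cat >> h.py <<'E'
import warnings;warnings.filterwarnings("ignore")
GO=.012
def pick(x,y,adeg):
    a=np.radians(adeg);u=np.array([np.cos(a),np.sin(a)]);g=np.array([x,y])-GO*u
    gripper_to(.070,60)
    e=down(a+np.pi/2)
    movep([*g,.12],e); move_l([*g,.03],.2)
    r=move_l([*g,.002],.05,max_force=8);print("down",r,observe()['eef_pos'])
    gripper_to(.03,60);s=observe();print("grip",s['opening'])
    move_l([*g,.05],.1);print("lift",observe()['opening'])
    move_l([*g,.30],.25);print("up",observe()['opening'],observe()['time_s'])
def place(yy,cx=-.046):
    e=down(YAW+np.pi/2);X=cx-GO
    movep(ov(X,yy,.31),e);print("over",observe()['opening'])
    move_l(ov(X,yy,.225),.2)
    r=move_l(ov(X,yy,.2055),.04,max_force=8);s=observe();print("put",r,s['eef_pos'][2],s['opening'])
    gripper_to(.062);move_l(ov(X,yy,.23),.1);move_l(ov(X,yy,.33),.3);print("t",observe()['time_s'])
E
python3 - <<'E'
from h import *
pick(.469,-.0245,-11.3)
crop_o=grab("6")
E
```

```text
down False [ 0.45710779 -0.02211991  0.00181036]
grip 0.04784296131289544
lift 0.04791283211426312
up 0.048194952703211315 20.2667
```

View pics/side6.png

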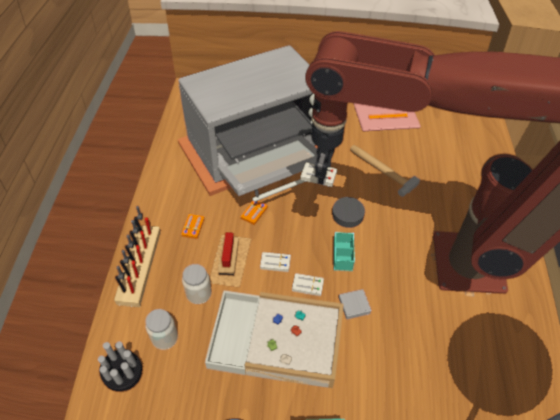

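The tile is held level at side pixel (320,175).

```bash
python3 - <<'E'
from h import *
place(-.08)
movep([.52,.05,.33],down(np.radians(88)))
o=grab("7")
for t in tiles(o):print(t[0],np.round(t[1:],3))
crop("side","7",170,60,340,210,4.5,"e7")
E
```

```text
over 0.048341309831016144
put True 0.21730010374412112 0.04840053459875143
t 23.55
top [ 0.485  0.114 -5.952 56.153 49.089]
top [5.5500e-01 5.0000e-02 1.4160e+00 5.2329e+01 4.5208e+01]
side [ 0.473  0.119 -6.723 79.445 54.198]
side [ 5.7000e-01  5.1000e-02 -1.1690e+00  7.9271e+01  5.5147e+01]
```

View pics/e7.png

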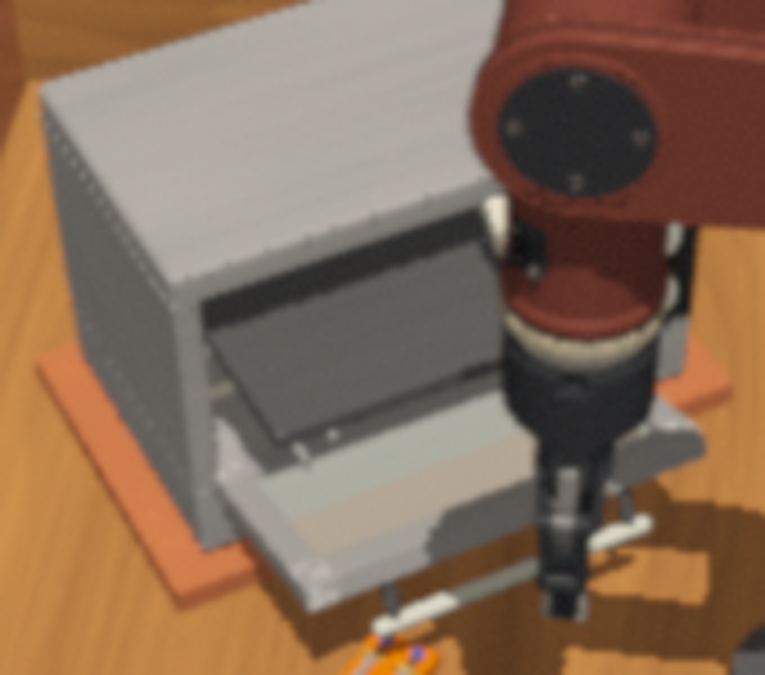

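View pics/top7.png

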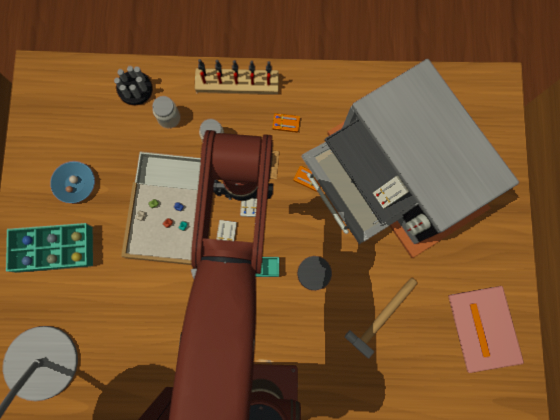

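The guard tripped early on a transient, so the tile was released about 11 mm high. It appears flat on the rack at top pixel (389,192). I'll check its height and pose, then do the second tile with a higher guard.

```bash
sed -i 's/move_l(ov(X,yy,.2055),.04,max_force=8)/move_l(ov(X,yy,.2055),.04,max_force=18)/' h.py
cat >> h.py <<'E'
def racktiles(o,n="top"):
    im,d=o[n];P=cloud(n,d);hsv=cv2.cvtColor(im,cv2.COLOR_RGB2HSV);q=P-O;sx=q@OX;sy=q@OY
    m=((hsv[...,1]<70)&(hsv[...,2]>110)&(P[...,2]>.208)&(P[...,2]<.25)&(sx<0.0)&(sx>-.13)&(abs(sy)<.17)).astype(np.uint8)
    for c in cv2.findContours(m,cv2.RETR_EXTERNAL,cv2.CHAIN_APPROX_NONE)[0]:
        if cv2.contourArea(c)<60: continue
        mm=np.zeros_like(m);cv2.drawContours(mm,[c],-1,1,-1)
        pts=P[mm>0];pts=pts[np.isfinite(pts).all(1)]
        w=plane(n,c[:,0],.217)-O;r=cv2.minAreaRect(np.c_[w@OX,w@OY].astype(np.float32)*1000)
        A=np.c_[(pts-O)@OX,(pts-O)@OY,np.ones(len(pts))];k=np.linalg.lstsq(A,pts[:,2],rcond=None)[0]
        print(n,"racktile",np.round(r[0],1),np.round(r[1],1),round(r[2],1),"z",np.median(pts[:,2]).round(4),"slope",k[:2].round(3))
E
python3 - <<'E'
from h import *
o={n:load(n,"7") for n in("top","side")};racktiles(o)
pick(.570,.0495,-1.4)
place(.08)
movep([.47,.118,.33],down(np.radians(84)))
o=grab("8");racktiles(o);racktiles(o,"side")
for t in tiles(o):print(t[0],np.round(t[1:],3))
E
```

```text
top racktile [-47.4 -77.8] [61.1 51.1] 1.5 z 0.2333 slope [0.847 0.007]
down False [0.55791369 0.04980032 0.00180067]
grip 0.04809466338356239
lift 0.04767548222526191
up 0.04860304456633864 29.5333
over 0.048226558901715996
put True 0.217229311974996 0.04781613708614668
t 32.725
top racktile [-49.3 -77.9] [55.5 51.1] 1.5 z 0.232 slope [0.835 0.001]
top racktile [-48.6  84.5] [61.8 51.6] 6.2 z 0.2329 slope [ 0.8  -0.04]
side racktile [-34.4  74.7] [ 52.9 100.2] 77.9 z 0.2314 slope [ 0.703 -0.039]
side racktile [-35.8 -90.2] [57.8 99.1] 75.0 z 0.2326 slope [0.665 0.026]
side [ 0.652  0.187 -4.423 89.334 31.158]
side [ 0.473  0.119 -6.581 79.428 54.103]
```

View pics/top8.png

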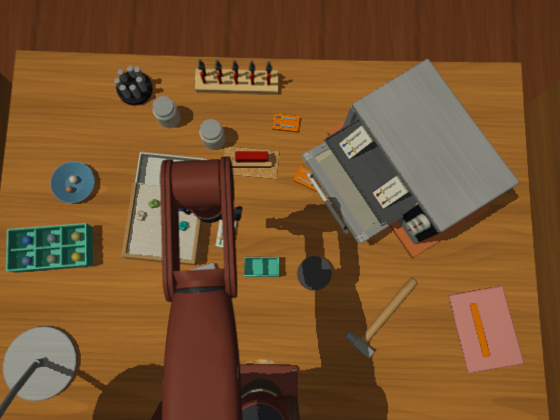

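View pics/side8.png

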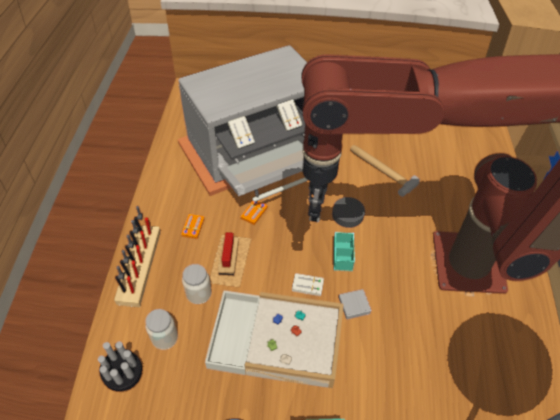

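Checking the heights, both tiles slope about 39° up towards the oven. Their rear ends caught the housing lintel on the way down. I'll regrasp each one with the tool tilted to match, level it outside, and slide it in horizontally under the lintel.

```bash
crop() { :; }; cat >> h.py <<'E'
def tilted(phi): return eul(-OZ*np.cos(phi)+OX*np.sin(phi),OY)
def slidein(yy,X=-.058):
    e=down(YAW+np.pi/2)
    move_l(ov(-.095,yy,.245),.15,rotation=e);print("lev",observe()['opening'])
    move_l(ov(-.095,yy,.219),.1)
    r=move_l(ov(X,yy,.219),.06,max_force=25);print("in",r,((observe()['eef_pos']-O)@OX).round(4))
    r=move_l(ov(X,yy,.2055),.03,max_force=25);s=observe();print("put",r,s['eef_pos'][2],s['opening'],s['ft_force'].round(1))
def fix(yy,a,tcp=(-.0475,.225)):
    gripper_to(.064,60);phi=a
    ax=OX*np.sin(phi)-OZ*np.cos(phi);p=ov(tcp[0],yy,tcp[1])
    movep(p-.12*ax+[0,0,.03],tilted(phi));move_l(p-.05*ax,.2)
    r=move_l(p,.05,max_force=20);print("reach",r,observe()['eef_pos']-p)
    gripper_to(.03,60);print("grip",observe()['opening'])
    move_l(p-.035*ax-.02*OX,.06);print("off",observe()['opening'])
E
python3 - <<'E'
from h import *
move_l([.47,.118,.36],.3)
movep(ov(-.2,.08,.38),tilted(.3))
fix(.083,np.arctan(.8))
grab("9");crop("side","9",170,60,340,210,4.5,"e9");crop("top","9",290,100,430,260,3.7,"e9t")
E
```

```text
reach False [1.84150279e-04 9.03502031e-05 4.28310999e-04]
grip 0.04800196280111145
off 0.04794592433671836
```

View pics/e9.png

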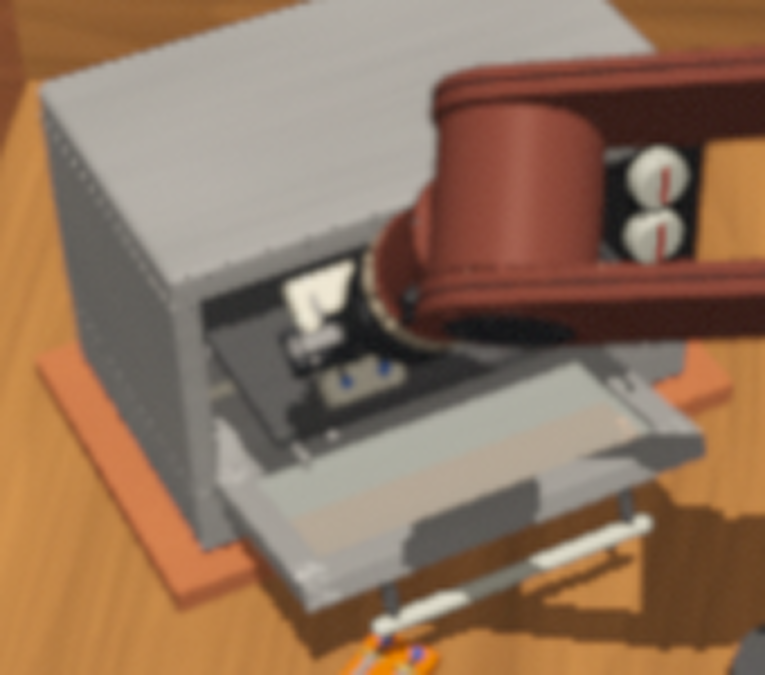

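View pics/e9t.png

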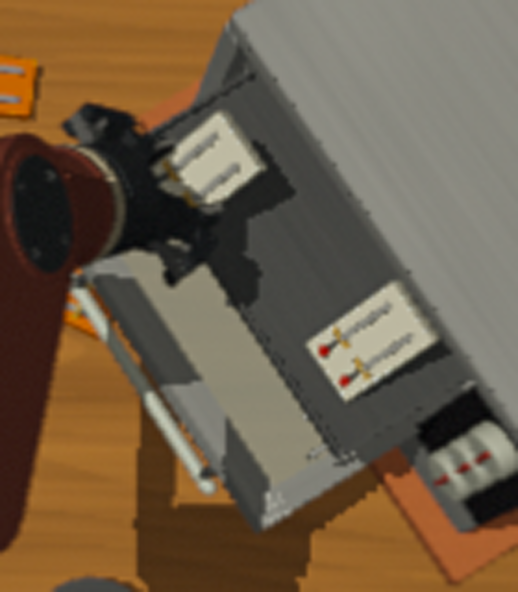

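The tilted tile is held at crop (318,300) in the side view and clear of the lintel. Now I'll level it and slide it in.

```bash
python3 - <<'E'
from h import *
slidein(.083)
grab("10");crop("side","10",170,60,340,210,4.5,"e10");print(observe()['time_s'])
E
```

```text
lev 0.048253952492614084
in False -0.0581
put False 0.20797262924522497 0.047911971313820446 [-4.   1.4  8.2]
42.1833
```

View pics/e10.png

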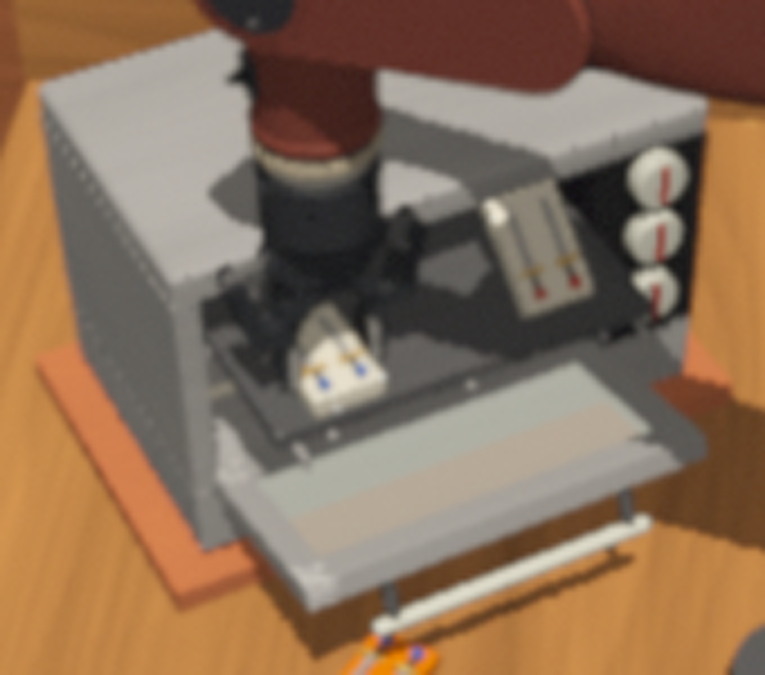

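```bash
python3 - <<'E'
from h import *
gripper_to(.062);s=observe();p=s['eef_pos']
move_l(p+[0,0,.03],.1);move_l(p+[0,0,.03]-.08*OX,.2);move_l(p+[0,0,.15]-.1*OX,.3)
movep([.55,-.02,.4],tilted(.3))
o=grab("11");racktiles(o);print(observe()['time_s']);crop("side","11",170,60,340,210,4.5,"e11")
E
```

```text
top racktile [-48.8 -77.7] [56.8 51.7] 2.2 z 0.2333 slope [ 0.78  -0.017]
top racktile [-49.8  82.8] [49.9 81.4] 90.0 z 0.2172 slope [-0.001 -0.005]
44.8
```

View pics/e11.png

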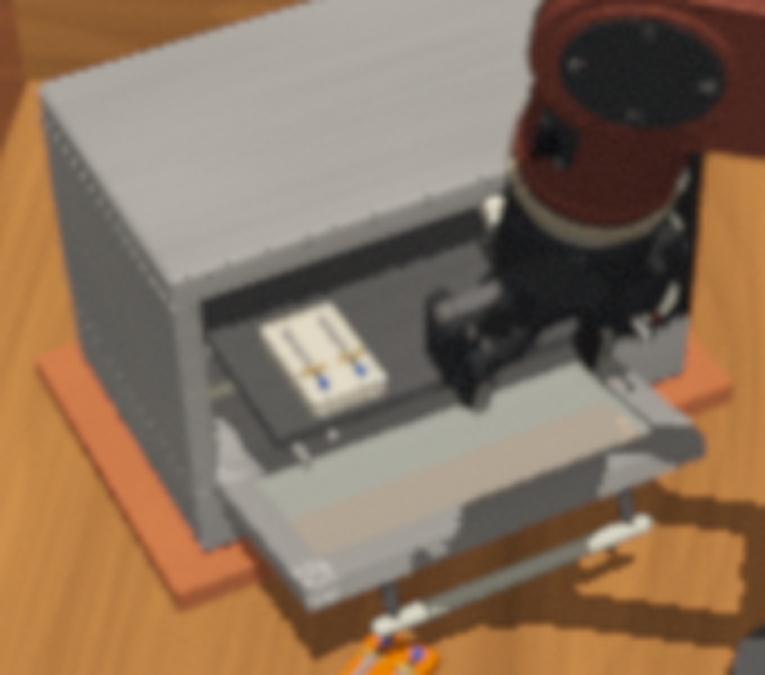

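That tile is now perfectly flat: slope 0, top at 0.217, centre at (-49.8, 82.8). Same procedure for the other one.

```bash
cat >> h.py <<'E'
def leave():
    gripper_to(.062);p=observe()['eef_pos']
    move_l(p+[0,0,.03],.1);move_l(p+[0,0,.03]-.08*OX,.2);move_l(p+[0,0,.15]-.1*OX,.3)
E
python3 - <<'E'
from h import *
movep(ov(-.2,-.078,.38),tilted(.3))
fix(-.078,np.arctan(.8))
slidein(-.078)
leave()
movep([.55,.10,.4],down(np.pi/2))
o=grab("12");racktiles(o);print(observe()['time_s'])
for t in tiles(o):print(t[0],np.round(t[1:],3))
E
```

```text
reach False [ 1.46844562e-04 -2.42137744e-05  4.02155449e-04]
grip 0.04822920289931598
off 0.04818846358327129
lev 0.048060303373036656
in False -0.0581
put False 0.20773188742959078 0.048063297870245165 [-2.7  1.6  9.9]
top racktile [-49.1 -77.7] [80.9 50. ] 0.1 z 0.2176 slope [-0.006  0.002]
top racktile [-49.8  82.8] [81.6 49.9] 0.0 z 0.2172 slope [-0.013 -0.017]
55.1917
side [ 0.651  0.184  2.581 90.092 32.127]
side [ 0.473  0.119 -6.768 79.45  54.153]
```

View pics/side12.png

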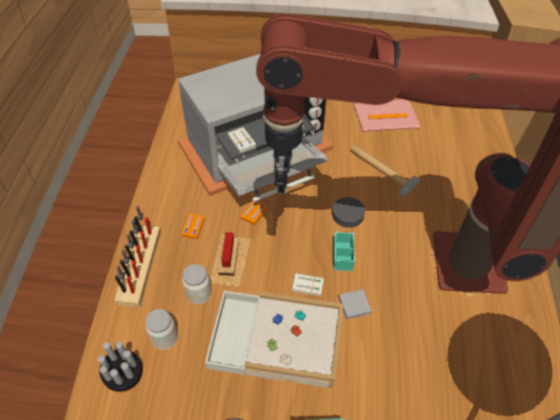

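Both tiles are flat. The third is unmoved at (0.4735,0.117).

```bash
sed -i 's/^GO=.012/GO=.008/' h.py; python3 - <<'E'
from h import *
pick(.4735,.117,-6.4)
movep(ov(-.13,.0025,.31),down(YAW+np.pi/2));print("over",observe()['opening'])
slidein(.0025)
leave()
movep([.5,.16,.4],down(np.pi/2))
o=grab("13");racktiles(o);print(observe()['time_s'])
crop("side","13",170,60,340,210,4.5,"e13")
E
```

```text
down False [0.46546419 0.11789256 0.00184185]
grip 0.04829292712133311
lift 0.048015245975618445
up 0.04814758373149767 59.9833
over 0.04836300166060307
lev 0.04803362219826738
in False -0.0581
put False 0.20578275401560847 0.04820097701252997 [-0.7  2.3  1.4]
top racktile [-49.4 -77.6] [81.5 49.7] 0.5 z 0.2175 slope [-0.009 -0.019]
top racktile [-51.2   2.2] [50.2 81.5] 89.9 z 0.2172 slope [-0.016 -0.002]
top racktile [-49.9  83.6] [81.6 51.3] 0.2 z 0.2172 slope [-0.    -0.011]
66.975
```

View pics/e13.png

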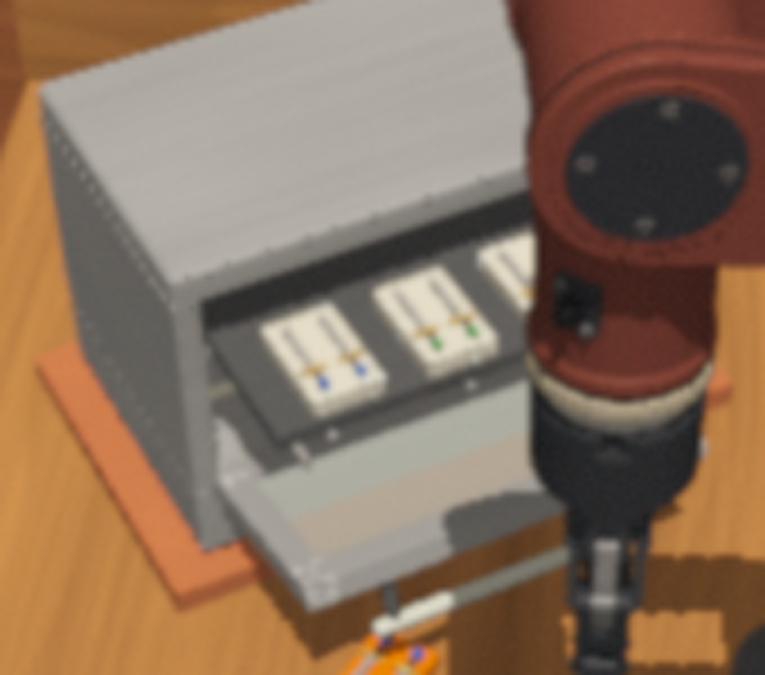

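View pics/top13.png

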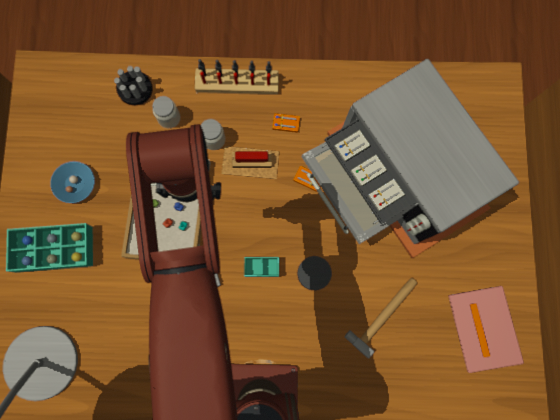

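All three tiles are flat and parallel on the rack (side crop (322,360), (435,320), (510,270)). Next I'll look for a reachable path for shutting the door.

```bash
python3 - <<'E'
from h import *
for yo in(-.06,-.03,0,.03,.06):
    row=[]
    for th in(1.35,1.2,1.0,.8,.5,.2,0):
        ok=[phi for phi in np.arange(0,1.41,.1) if inverse_kinematics(*door_pose(th,phi,1,.018,yo)) is not None]
        row.append((th,round(min(ok),1),round(max(ok),1)))
    print(yo,row)
E
```

```text
-0.06 [(1.35, np.float64(0.0), np.float64(1.1)), (1.2, np.float64(0.0), np.float64(1.2)), (1.0, np.float64(0.0), np.float64(1.3)), (0.8, np.float64(0.0), np.float64(1.3)), (0.5, np.float64(0.0), np.float64(1.4)), (0.2, np.float64(0.0), np.float64(1.4)), (0, np.float64(0.0), np.float64(1.4))]
-0.03 [(1.35, np.float64(0.0), np.float64(1.2)), (1.2, np.float64(0.0), np.float64(1.2)), (1.0, np.float64(0.0), np.float64(1.3)), (0.8, np.float64(0.0), np.float64(1.4)), (0.5, np.float64(0.0), np.float64(1.4)), (0.2, np.float64(0.0), np.float64(1.4)), (0, np.float64(0.0), np.float64(1.4))]
0 [(1.35, np.float64(0.0), np.float64(1.2)), (1.2, np.float64(0.0), np.float64(1.3)), (1.0, np.float64(0.0), np.float64(1.4)), (0.8, np.float64(0.0), np.float64(1.4)), (0.5, np.float64(0.0), np.float64(1.4)), (0.2, np.float64(0.0), np.float64(1.4)), (0, np.float64(0.0), np.float64(1.4))]
0.03 [(1.35, np.float64(0.0), np.float64(1.3)), (1.2, np.float64(0.0), np.float64(1.3)), (1.0, np.float64(0.0), np.float64(1.4)), (0.8, np.float64(0.0), np.float64(1.4)), (0.5, np.float64(0.0), np.float64(1.4)), (0.2, np.float64(0.0), np.float64(1.4)), (0, np.float64(0.0), np.float64(1.4))]
0.06 [(1.35, np.float64(0.0), np.float64(0.8)), (1.2, np.float64(0.0), np.float64(1.4)), (1.0, np.float64(0.0), np.float64(1.4)), (0.8, np.float64(0.0), np.float64(1.4)), (0.5, np.float64(0.0), np.float64(1.4)), (0.2, np.float64(0.0), np.float64(1.4)), (0, np.float64(0.0), np.float64(1.4))]
```

```bash
python3 - <<'E'
from h import *
print(observe()['q'].round(2))
for flip in(1,-1):
  for yo in(0,.03):
   for th,phi in((1.35,.8),(1.35,.95),(1.2,.9),(1,.8),(.8,.6),(.5,.4),(.2,.15),(0,0)):
    q=inverse_kinematics(*door_pose(th,phi,flip,.018,yo));print(flip,yo,th,phi,q.round(2))
E
```

```text
[ 0.16 -0.07  1.53 -0.    1.69 -1.41]Traceback (most recent call last):
  File "<stdin>", line 6, in <module>
AttributeError: 'NoneType' object has no attribute 'round'
```

```bash
python3 - <<'E'
from h import *
for flip in(1,-1):
  for yo in(0,.03):
   for th,phi in((1.35,.7),(1.35,.8),(1.35,.95),(1.2,.8),(1.2,.9),(1,.7),(.8,.6),(.5,.4),(.2,.15),(0,0)):
    q=inverse_kinematics(*door_pose(th,phi,flip,.018,yo));print(flip,yo,th,phi,None if q is None else q.round(2))
E
```

```text
1 0 1.35 0.7 [-0.2   0.17  2.13 -1.04  0.56  1.62]
1 0 1.35 0.8 None
1 0 1.35 0.95 None
1 0 1.2 0.8 [-0.16  0.13  2.16 -1.21  0.6   1.79]
1 0 1.2 0.9 None
1 0 1 0.7 [-0.21  0.05  2.11 -0.88  0.63  1.42]
1 0 0.8 0.6 [-0.26  0.02  2.04 -0.61  0.71  1.12]
1 0 0.5 0.4 [-0.37  0.06  1.84 -0.29  0.92  0.76]
1 0 0.2 0.15 [-0.48  0.22  1.57 -0.08  1.22  0.53]
1 0 0 0 [-0.53  0.36  1.36  0.    1.41  0.45]
1 0.03 1.35 0.7 [-0.15  0.22  2.07 -1.02  0.59  1.64]
1 0.03 1.35 0.8 None
1 0.03 1.35 0.95 None
1 0.03 1.2 0.8 [-0.11  0.19  2.1  -1.19  0.63  1.8 ]
1 0.03 1.2 0.9 None
1 0.03 1 0.7 [-0.16  0.11  2.05 -0.88  0.66  1.46]
1 0.03 0.8 0.6 [-0.22  0.08  1.98 -0.63  0.73  1.17]
1 0.03 0.5 0.4 [-0.32  0.11  1.79 -0.3   0.94  0.81]
1 0.03 0.2 0.15 [-0.43  0.27  1.51 -0.08  1.23  0.57]
1 0.03 0 0 [-0.49  0.4   1.31  0.    1.43  0.49]
-1 0 1.35 0.7 [-0.2   0.17  2.13 -1.04  0.56 -1.52]
-1 0 1.35 0.8 None
-1 0 1.35 0.95 None
-1 0 1.2 0.8 [-0.16  0.13  2.16 -1.21  0.6  -1.35]
-1 0 1.2 0.9 None
-1 0 1 0.7 [-0.21  0.05  2.11 -0.88  0.63 -1.72]
-1 0 0.8 0.6 [-0.26  0.02  2.04 -0.61  0.71 -2.02]
-1 0 0.5 0.4 [-0.37  0.06  1.84 -0.29  0.92 -2.38]
-1 0 0.2 0.15 [-0.48  0.22  1.57 -0.08  1.22 -2.61]
-1 0 0 0 None
-1 0.03 1.35 0.7 [-0.15  0.22  2.07 -1.02  0.59 -1.51]
-1 0.03 1.35 0.8 None
-1 0.03 1.35 0.95 None
-1 0.03 1.2 0.8 [-0.11  0.19  2.1  -1.19  0.63 -1.35]
-1 0.03 1.2 0.9 None
-1 0.03 1 0.7 [-0.16  0.11  2.05 -0.88  0.66 -1.69]
-1 0.03 0.8 0.6 [-0.22  0.08  1.98 -0.63  0.73 -1.97]
-1 0.03 0.5 0.4 [-0.32  0.11  1.79 -0.3   0.94 -2.34]
-1 0.03 0.2 0.15 [-0.43  0.27  1.51 -0.08  1.23 -2.57]
-1 0.03 0 0 [-0.49  0.4   1.31  0.    1.43 -2.65]
```

```bash
cat >> h.py <<'E'
def push_pose(th,phi,off=.0205,deep=.020,back=0.,yo=0.):
    p,e=door_pose(th,phi,1,deep-back,yo)
    return p+off*(-OX*np.cos(phi)-OZ*np.sin(phi)),e
E
python3 - <<'E'
from h import *
gripper_to(0,40)
p,e=push_pose(1.35,.7,.045,back=.12);movep(p+[0,0,.05],e)
move_l(p,.2)
p,e=push_pose(1.35,.7,.036);r=move_l(p,.12,max_force=20);print(r,observe()['ft_force'].round(1))
grab("14");crop("side","14",170,60,340,210,4.5,"e14");print(observe()['time_s'],observe()['eef_pos'])
E
```

```text
False [-0.3  0.4  0.4]
71.6667 [ 0.55365372 -0.16713725  0.0340052 ]
```

View pics/e14.png

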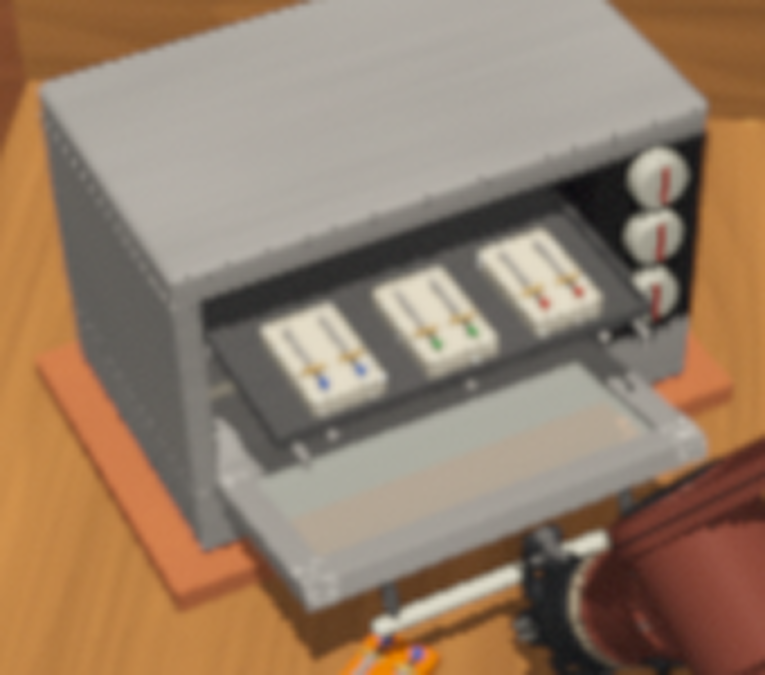

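All three tiles lie clearly inside the rim, and the fingers are under the bar at crop (545,560). Now I'll lift the door shut.

```bash
python3 - <<'E'
from h import *
from numpy import interp
r=False
for th in [1.35,1.25,1.15,1.05,.95,.85,.75,.65,.55,.45,.35,.25,.15,.06,0.]:
    phi=interp(th,[0,.2,.5,.8,1.0,1.35],[0,.15,.4,.6,.68,.7])
    p,e=push_pose(th,phi,.0205);r=move_l(p,.1,rotation=e,max_force=45);s=observe()
    print(th,r,s['ft_force'].round(1))
    if r:break
grab("15");crop("side","15",170,60,340,210,4.5,"e15");print(s['time_s'])
E
```

```text
1.35 False [-0.9 -1.  -0.4]
1.25 False [-4.5  4.4  0.1]
1.15 False [-12.1  12.4   1.7]
1.05 False [-16.9  19.4   4.6]
0.95 False [-23.1  28.8   8.3]
0.85 False [-31.1  38.6  15.5]
0.75 False [-41.2  46.2  25.7]
0.65 False [-48.4  50.   36.9]
0.55 False [-54.5  49.   46. ]
0.45 True [ 0.1 -0.1 -0. ]
74.7167
```

View pics/e15.png

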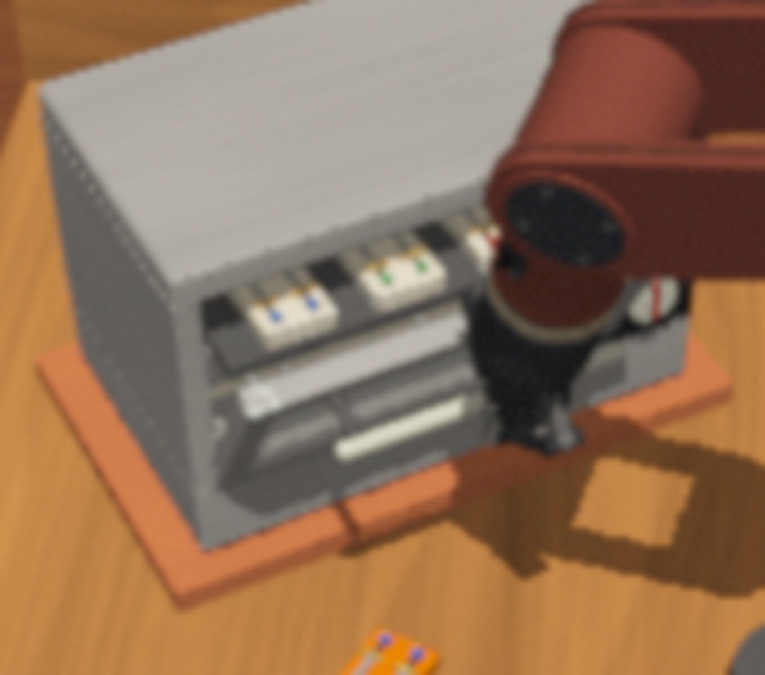

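The force climbed to about 87 N along the tool axis, because the sloping finger backs wedged against the bar, before it let go. I'll back off and look before finishing the closing another way: fingertips only, jaws along the bar, low force limits.

```bash
python3 - <<'E'
from h import *
s=observe();R=Ro.from_euler('xyz',s['tcp_rot']).as_matrix();print((s['eef_pos']-O)@OX,s['eef_pos'],R[:,0].round(2),s['time_s'])
move_l(s['eef_pos']-.05*OX+[0,0,.0],.15,max_force=30)
p=observe()['eef_pos'];move_l(p-.06*R[:,0]-.03*OX,.2)
movep(ov(-.26,0,.30),down(YAW+np.pi/2))
o=grab("16");crop("side","16",170,60,340,210,4.5,"e16");print(observe()['time_s'])
P=cloud("side",o["side"][1]).reshape(-1,3);P=P[np.isfinite(P).all(1)];q=P-O;sx=q@OX;sy=q@OY;z=P[:,2]
for lo in np.arange(.05,.26,.015):
    m=(abs(sy)<.14)&(z>lo)&(z<lo+.015)&(sx<.0)&(sx>-.2)
    if m.sum():print(lo.round(3),m.sum(),np.percentile(sx[m],[2,25,50,75,98]).round(3))
E
```

```text
-0.1367959829841528 [ 0.57644759 -0.20342538  0.17504489] [ 0.18 -0.28 -0.94] 74.8167
77.4833
0.05 252 [-0.011 -0.007 -0.006 -0.004 -0.001]
0.065 98 [-0.012 -0.008 -0.006 -0.004 -0.001]
0.08 49 [-0.012 -0.01  -0.008 -0.007 -0.003]
0.095 196 [-0.019 -0.016 -0.014 -0.012 -0.009]
0.11 82 [-0.024 -0.021 -0.019 -0.017 -0.014]
0.125 91 [-0.036 -0.029 -0.027 -0.024 -0.022]
0.14 81 [-0.042 -0.038 -0.036 -0.033 -0.031]
0.155 85 [-0.052 -0.046 -0.045 -0.042 -0.039]
0.17 73 [-0.06  -0.055 -0.053 -0.051 -0.048]
0.185 135 [-0.125 -0.122 -0.114 -0.024 -0.003]
0.2 773 [-0.125 -0.08  -0.027 -0.015 -0.001]
0.215 443 [-0.087 -0.082 -0.077 -0.013 -0.001]
0.23 153 [-0.087 -0.079 -0.076 -0.073 -0.069]
0.245 93 [-0.01  -0.007 -0.006 -0.004 -0.002]
0.26 311 [-0.01  -0.008 -0.006 -0.005 -0.001]
```

View pics/e16.png

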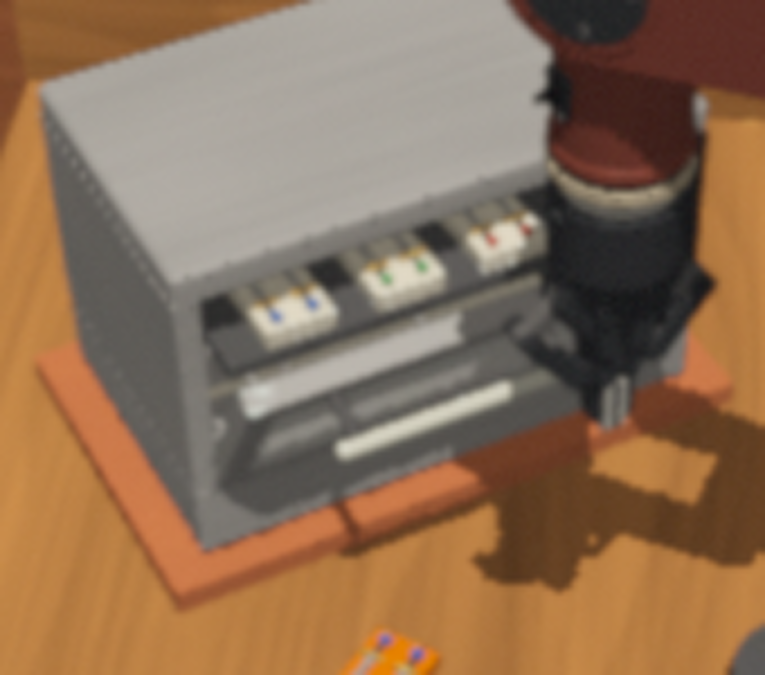

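View pics/top16.png

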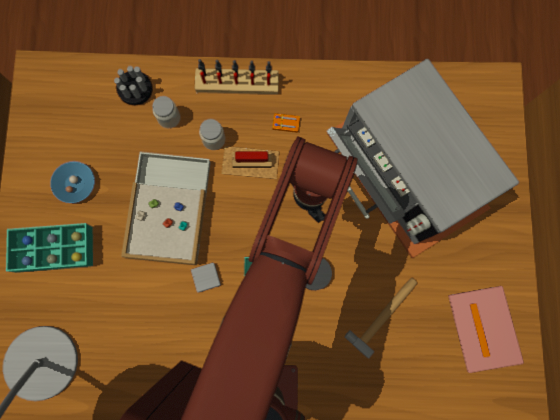

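The door now stands at about 0.47 rad, with the bar at (-0.115, z 0.204). I'll push the bar in with the flat fingertip sides.

```bash
cat >> h.py <<'E'
def pv(th,off=.017,deep=.012,yo=0.):
    f=.049*np.cos(th)+.158*np.sin(th);u=.158*np.cos(th)-.049*np.sin(th)
    return ov(-f-off,yo,.085+u-deep)
E
python3 - <<'E'
from h import *
print(observe()['opening'])
move_l(pv(.5,.035),.15,max_force=25)
for th in [.45,.38,.31,.24,.17,.1,.04,0,-.02]:
    r=move_l(pv(th),.08,max_force=28);s=observe();print(th,r,s['ft_force'].round(1))
    if r:break
grab("17");crop("side","17",170,60,340,210,4.5,"e17");print(s['time_s'],(s['eef_pos']-O)@OX,s['eef_pos'][2])
E
```

```text
-6.951146820771161e-05
0.45 True [-0.8  0.6  2.2]
79.0083 -0.1334476839240888 0.19551615881789589
```

View pics/e17.png

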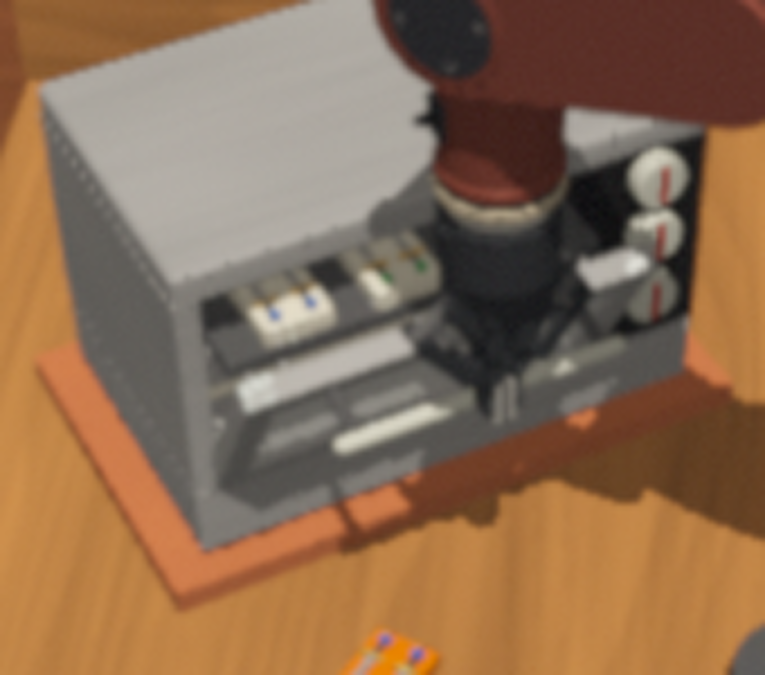

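The trip was momentary, with only 2 N remaining. I'll continue more slowly.

```bash
python3 - <<'E'
from h import *
for th in [.42,.34,.26,.18,.1,.04,0,-.02]:
    r=move_l(pv(th),.05,max_force=35);s=observe();print(th,r,s['ft_force'].round(1))
    if r:break
grab("18");crop("side","18",170,60,340,210,4.5,"e18");print(s['time_s'],(s['eef_pos']-O)@OX,s['eef_pos'][2])
E
```

```text
0.42 False [-10.1  10.4  11.4]
0.34 False [-6.   9.1  7.8]
0.26 False [-2.8  5.   4. ]
0.18 False [-1.6  4.2  2.9]
0.1 False [-0.9  2.5  1.7]
0.04 False [-0.2  2.   0.9]
0 False [-0.   2.2  1.7]
-0.02 False [-3.   4.4  1.5]
81.9833 -0.06368166582617858 0.23140122735301957
```

View pics/e18.png

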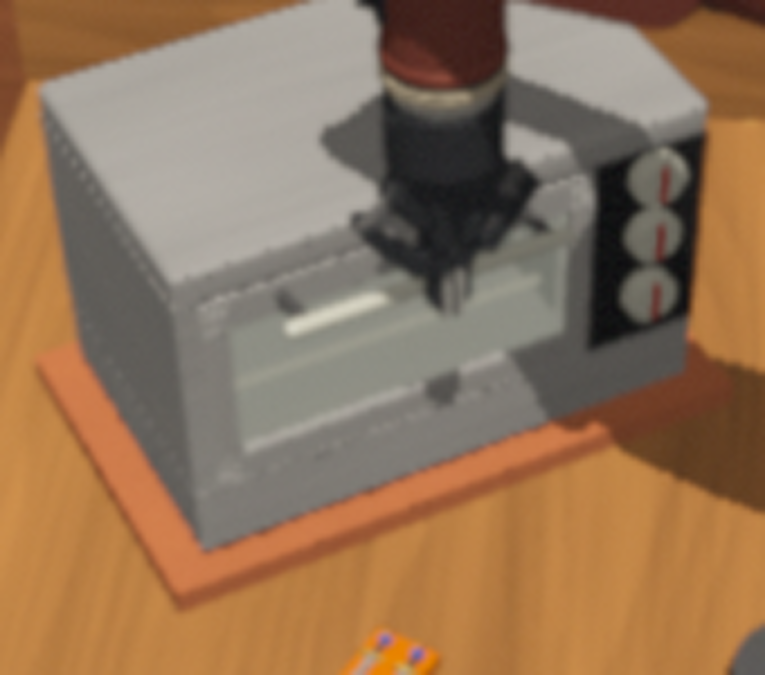

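```bash
python3 - <<'E'
from h import *
p=observe()['eef_pos']
r=move_l(p+.02*OX,.03,max_force=16);s=observe();print(r,s['ft_force'].round(1),(s['eef_pos']-O)@OX)
move_l(p-.08*OX,.2)
move_l(p-.10*OX+[0,0,.15],.3)
movep([.40,.13,.42],down(np.radians(0)))
o=grab("19");print(observe()['time_s'])
P=cloud("side",o["side"][1]).reshape(-1,3);P=P[np.isfinite(P).all(1)];q=P-O;sx=q@OX;sy=q@OY;z=P[:,2]
for lo in (.035,.1,.13,.16,.19,.21,.235,.26):
    m=(abs(sy)<.13)&(z>lo)&(z<lo+.02)&(sx<.03)&(sx>-.07)
    print(lo,m.sum(),np.percentile(sx[m],[5,25,50,75,95]).round(4))
E
```

```text
True [-0.5  0.4  1.7] -0.06390366633258547
85.0
0.035 307 [-0.0097 -0.0073 -0.0057 -0.0037 -0.0014]
0.1 447 [-0.0087 -0.0054 -0.0022  0.0009  0.0041]
0.13 351 [-0.004  -0.0013  0.0005  0.0024  0.0051]
0.16 359 [-0.0047 -0.0018 -0.0001  0.0018  0.0041]
0.19 132 [-0.0082 -0.0029 -0.0007  0.0011  0.0038]
0.21 259 [-0.0096 -0.0066 -0.0038 -0.0015  0.0016]
0.235 766 [-0.0542 -0.0487 -0.0092 -0.0057 -0.0016]
0.26 712 [-0.0096 -0.0067 -0.0039  0.008   0.0248]
```

View pics/top19.png

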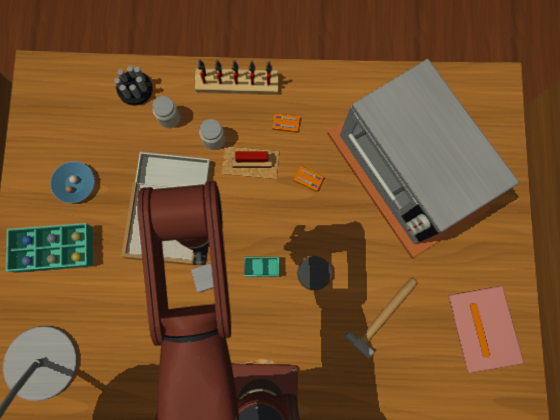

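View pics/side19.png

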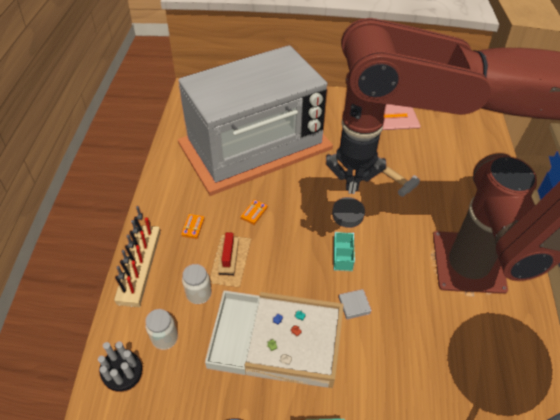

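The door looks shut in the side view, with the bar at (265,122). The last push was only about 5 N, though, so I'll push it firmly once more to be certain.

```bash
python3 - <<'E'
from h import *
gripper_to(0,40)
movep(ov(-.13,0,.30),down(YAW+np.pi/2))
move_l(ov(-.105,0,.231),.2)
move_l(ov(-.068,0,.231),.1)
for k in range(5):
    x=-.064+.002*k
    r=move_l(ov(x,0,.231),.02,max_force=35);s=observe();f=s['ft_force'];print(x,r,f.round(1),(-f@OX).round(1),((s['eef_pos']-O)@OX).round(4))
    if -f@OX>20:break
move_l(ov(-.11,0,.231),.2)
move_l(ov(-.14,0,.36),.3)
movep([.40,.0,.42],down(0));o=grab("20");print(observe()['time_s'])
crop("side","20",170,50,340,200,4,"e20")
crop("top","20",325,100,445,260,5,"e20t")
E
```

```text
-0.064 False [-0.3 -0.1  0.6] 0.1 -0.0642
-0.062 False [-4.   4.8  2.2] 6.2 -0.0636
-0.06 False [-9.3  9.2  5.8] 12.8 -0.0635
-0.058 False [-14.9  14.8  10.2] 20.6 -0.0633
91.0
```

View pics/e20.png

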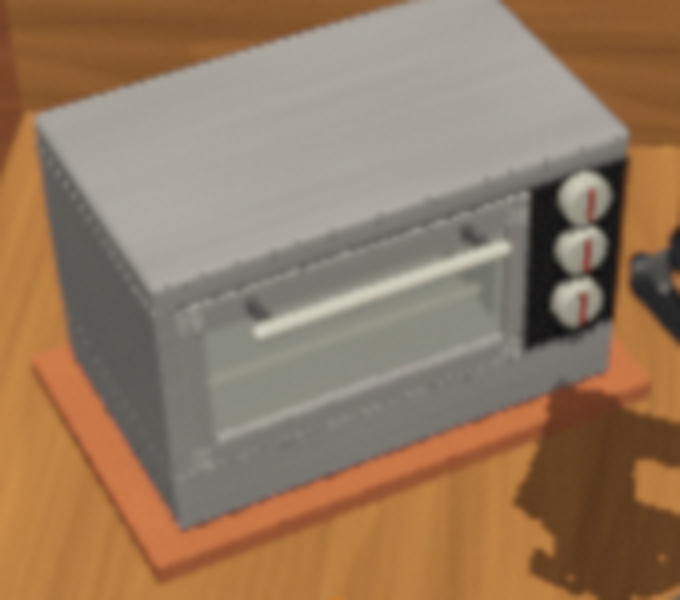

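View pics/top20.png

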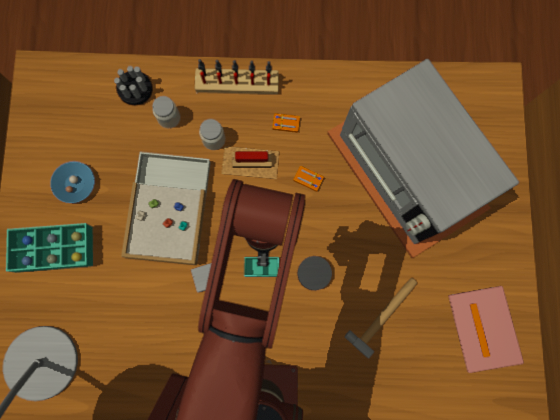

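The door is firmly at its stop: 20 N with no further movement. Next I'll measure the board frame, the chips and the scraper.

```bash
python3 - <<'E'
from h import *
crop("top","20",115,140,215,270,6,"f1");crop("side","20",200,285,345,385,5.4,"f2")
im,d=load("top","20");P=cloud("top",d);hsv=cv2.cvtColor(im,cv2.COLOR_RGB2HSV)
X,Y,Z=P[...,0],P[...,1],P[...,2]
roi=(X>.36)&(X<.62)&(Y>.18)&(Y<.42)
# chips: points 7-22 mm above board top
for n in("top","side"):
    im,d=load(n,"20");P=cloud(n,d);Z=P[...,2];X,Y=P[...,0],P[...,1]
    hsv=cv2.cvtColor(im,cv2.COLOR_RGB2HSV)
    roi=(X>.385)&(X<.60)&(Y>.20)&(Y<.385)
    m=(roi&(Z>.0505)).astype(np.uint8)
    nn,lab,st,ce=cv2.connectedComponentsWithStats(m)
    for i in range(1,nn):
        if st[i,4]<12: continue
        q=P[lab==i];print(n,st[i,4],ce[i].round(),np.nanmean(q,0).round(3),np.nanmax(q[:,2]).round(3))
E
```

```text
top 65 [153. 203.] [0.552 0.328 0.06 ] 0.07
top 67 [178. 206.] [0.545 0.255 0.061] 0.071
top 68 [140. 215.] [0.517 0.363 0.061] 0.068
top 66 [167. 222.] [0.497 0.283 0.06 ] 0.072
top 68 [182. 225.] [0.489 0.239 0.06 ] 0.074
top 287 [166. 256.] [0.399 0.281 0.059] 0.068
side 13 [296. 302.] [0.501 0.202 0.056] 0.063
side 334 [333. 329.] [0.404 0.274 0.06 ] 0.068
side 85 [300. 315.] [0.489 0.241 0.06 ] 0.067
side 87 [277. 318.] [0.545 0.256 0.06 ] 0.072
side 94 [296. 330.] [0.496 0.286 0.059] 0.069
side 89 [272. 345.] [0.553 0.33  0.06 ] 0.066
side 97 [285. 359.] [0.516 0.365 0.06 ] 0.07
side 17 [257. 364.] [0.583 0.383 0.059] 0.064
```

View pics/f1.png

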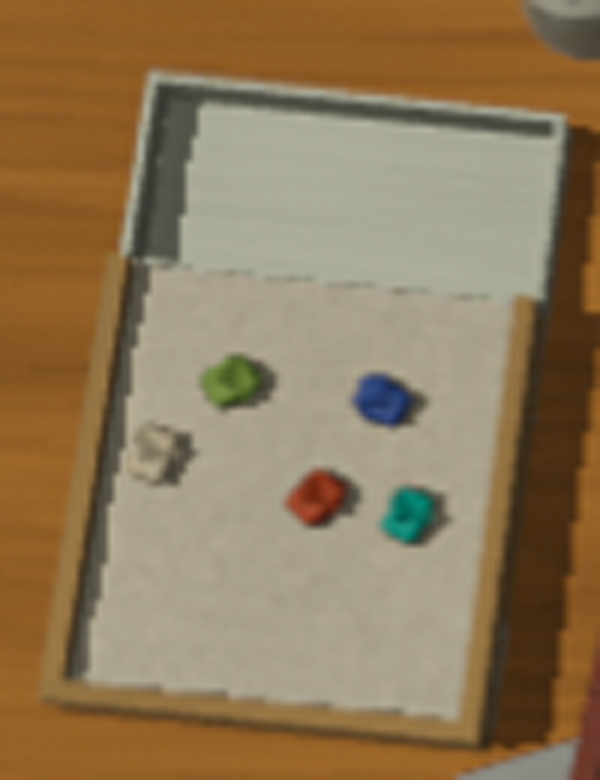

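View pics/f2.png

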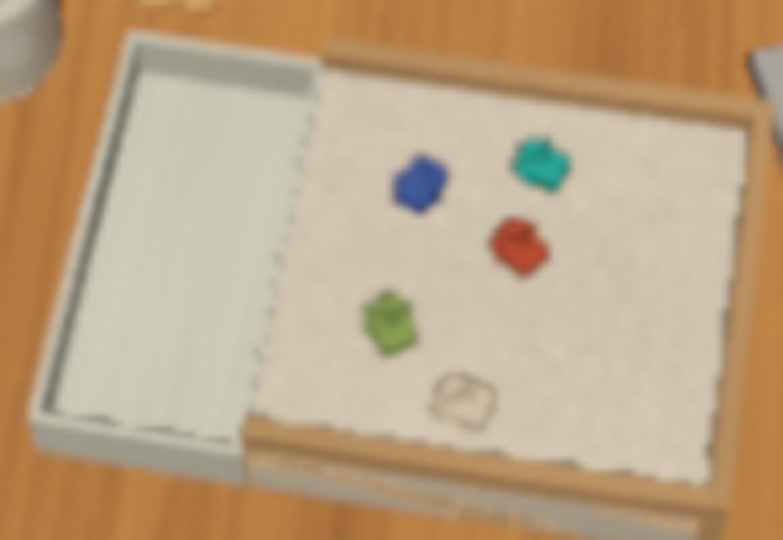

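```bash
python3 - <<'E'
from h import *
f=lambda a:[(115+(x+.5)/6-.5,140+(y+.5)/6-.5) for x,y in a]
C=plane("top",f([(42,700),(483,742),(541,300),(108,257)]),.06);print(C.round(4))
E=plane("top",f([(135,262),(510,298)]),.045);T=plane("top",f([(150,73),(567,117)]),.037);print("edge",E.round(4),"tray",T.round(4))
g=lambda a:[(200+(x+.5)/5.4-.5,285+(y+.5)/5.4-.5) for x,y in a]
S=plane("side",g([(720,512),(768,100),(328,42),(245,425)]),.06);print("side",S.round(4))
print("sideedge",plane("side",g([(318,68),(258,415)]),.045).round(4),plane("side",g([(130,35),(33,418)]),.037).round(4))
for A in(C,S):
    d=[A[1]-A[0],A[2]-A[1],A[3]-A[2],A[0]-A[3]]
    print([ (round(np.linalg.norm(v),4),round(np.degrees(np.arctan2(v[1],v[0])),1)) for v in d],A.mean(0).round(4))
E
```

```text
[[0.3954 0.4064 0.06  ]
 [0.3799 0.1965 0.06  ]
 [0.5969 0.1792 0.06  ]
 [0.6129 0.3914 0.06  ]]
edge [[0.6143 0.3819 0.045 ]
 [0.6009 0.1964 0.045 ]] tray [[0.714  0.3832 0.037 ]
 [0.697  0.1733 0.037 ]]
side [[0.3989 0.4093 0.06  ]
 [0.3816 0.198  0.06  ]
 [0.596  0.1839 0.06  ]
 [0.6121 0.3856 0.06  ]]
sideedge [[0.6006 0.1902 0.045 ]
 [0.6083 0.3739 0.045 ]] [[0.6964 0.1755 0.037 ]
 [0.7114 0.3822 0.037 ]]
[(np.float64(0.2105), np.float64(-94.2)), (np.float64(0.2177), np.float64(-4.5)), (np.float64(0.2128), np.float64(85.7)), (np.float64(0.218), np.float64(176.1))] [0.4963 0.2934 0.06  ]
[(np.float64(0.212), np.float64(-94.7)), (np.float64(0.2148), np.float64(-3.8)), (np.float64(0.2024), np.float64(85.4)), (np.float64(0.2146), np.float64(173.7))] [0.4971 0.2942 0.06  ]
```

Five chips are seen in both views. The board yaw is about -4.4° and its origin about (0.502, 0.293). Before reaching I'll confirm the scraper and mat in enlarged crops.

```bash
python3 - <<'E'
from h import *
crop("top","20",215,140,290,190,10,"g1");crop("side","20",205,225,260,290,9,"g2")
E
```

```text
(no output)
```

View pics/g1.png

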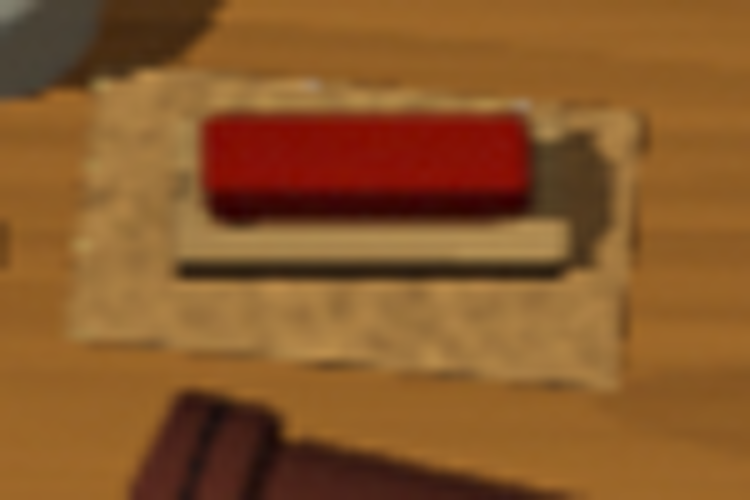

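View pics/g2.png

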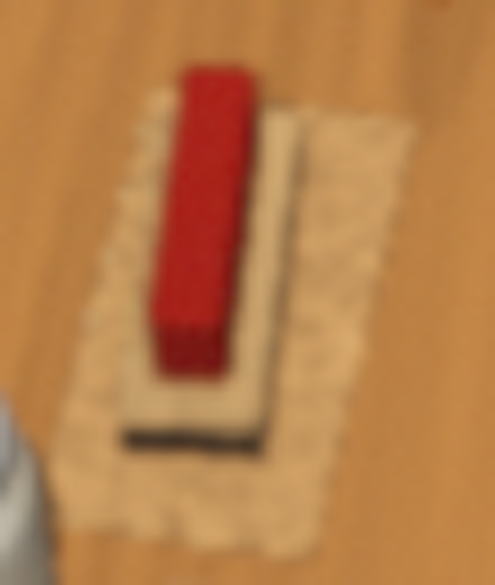

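```bash
python3 - <<'E'
from h import *
f=lambda a:[(215+(x+.5)/10-.5,140+(y+.5)/10-.5) for x,y in a]
g=lambda a:[(205+(x+.5)/9-.5,225+(y+.5)/9-.5) for x,y in a]
A=plane("top",f([(203,115),(530,115),(528,192),(206,192)]),.066)
S=plane("side",g([(183,68),(255,72),(228,323),(155,320)]),.066)
print(A.round(4).tolist(),A.mean(0).round(4));print(S.round(4).tolist(),S.mean(0).round(4))
M=plane("top",f([(95,75),(643,115),(617,385),(70,340)]),.004);print("mat",M.round(4).tolist(),M.mean(0).round(4))
M=plane("side",g([(150,95),(415,120),(320,555),(55,530)]),.004);print("mat",M.round(4).tolist(),M.mean(0).round(4))
w=plane("top",f([(178,265),(572,265)]),.026);print("sole near edge",w.round(4),w.mean(0).round(4))
w=plane("side",g([(303,113),(265,430),(122,427)]),.026);print("sole side",w.round(4))
E
```

```text
[[0.7154, 0.0945, 0.066], [0.718, -0.0029, 0.066], [0.6942, -0.0029, 0.066], [0.6917, 0.0927, 0.066]] [0.7048 0.0453 0.066 ]
[[0.717, -0.0, 0.066], [0.694, -0.0005, 0.066], [0.6889, 0.0949, 0.066], [0.7112, 0.0959, 0.066]] [0.7028 0.0475 0.066 ]
mat [[0.7464, 0.1326, 0.004], [0.738, -0.0378, 0.004], [0.6516, -0.0315, 0.004], [0.6615, 0.1369, 0.004]] [0.6994 0.0501 0.004 ]
mat [[0.7378, -0.0341, 0.004], [0.6492, -0.032, 0.004], [0.6587, 0.1365, 0.004], [0.7416, 0.1354, 0.004]] [0.6968 0.0515 0.004 ]
sole near edge [[ 0.6801  0.1031  0.026 ]
 [ 0.6832 -0.0167  0.026 ]] [0.6817 0.0432 0.026 ]
sole side [[ 0.6829 -0.0153  0.026 ]
 [ 0.6785  0.1066  0.026 ]
 [ 0.7227  0.1097  0.026 ]]
```

```bash
python3 - <<'E'
from h import *
a=np.radians(1.7)
gripper_to(.060,80)
movep([.704,.0452,.18],down(a))
o=grab("21")
move_l([.704,.0452,.07],.2)
r=move_l([.704,.0452,.031],.06,max_force=15);print(r,observe()['eef_pos'])
gripper_to(.01,80);s=observe();print(s['opening'],s['ft_force'].round(1))
move_l([.704,.0452,.06],.08);print(observe()['opening'],observe()['q'].round(2))
move_l([.704,.0452,.14],.2)
grab("22");print(observe()['time_s'])
E
```

```text
False [0.70417188 0.04516902 0.03106572]
0.02545139657638816 [ 1.  -0.7  3.1]
0.025040246924816757 [-0.05  0.56  1.42  0.    1.16 -0.08]
96.2167
```

View pics/side22.png

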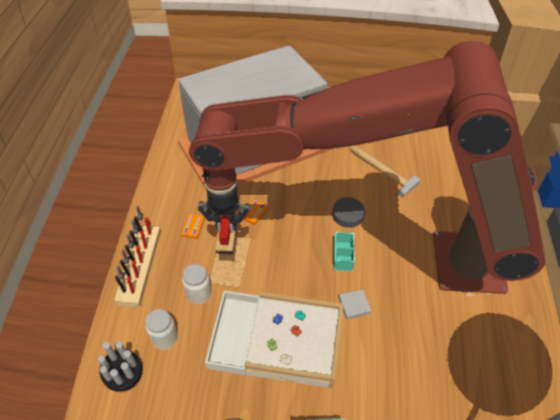

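```bash
cat >> h.py <<'E'
BY=np.radians(-4.4);B0=np.array([.5017,.2933]);bx=np.array([np.cos(BY),np.sin(BY)]);by=np.array([-bx[1],bx[0]])
def bd(x,y,z): 
    p=B0+x*bx+y*by;return np.array([p[0],p[1],z])
def lane(y,x0=-.06,x1=.093,first=True):
    e=down(BY)
    movep(bd(x0,y,.14),e);print("open",observe()['opening'])
    move_l(bd(x0,y,.085),.15)
    r=move_l(bd(x0,y,.069),.03,max_force=8);s=observe();print("touch",r,s['eef_pos'][2],s['ft_force'].round(1))
    z=max(s['eef_pos'][2]+.0008,.0715) if r else .0715
    move_l(bd(x0,y,z),.03)
    r=move_l(bd(x1,y,z),.07,max_force=30);s=observe();print("sweep",r,s['opening'],s['ft_force'].round(1),(s['eef_pos'][:2]-B0)@bx)
E
python3 - <<'E'
from h import *
move_l([.66,.06,.15],.2)
lane(-.031)
grab("23");crop("side","23",190,270,360,390,4.6,"k23");print(observe()['time_s'])
E
```

```text
open 0.024763153559690852
touch True 0.07280585654475627 [-0.   1.   3.9]
sweep False 0.024902932789226128 [ 0.7  1.  -1.3] 0.09276308351824232
101.4167
```

View pics/k23.png

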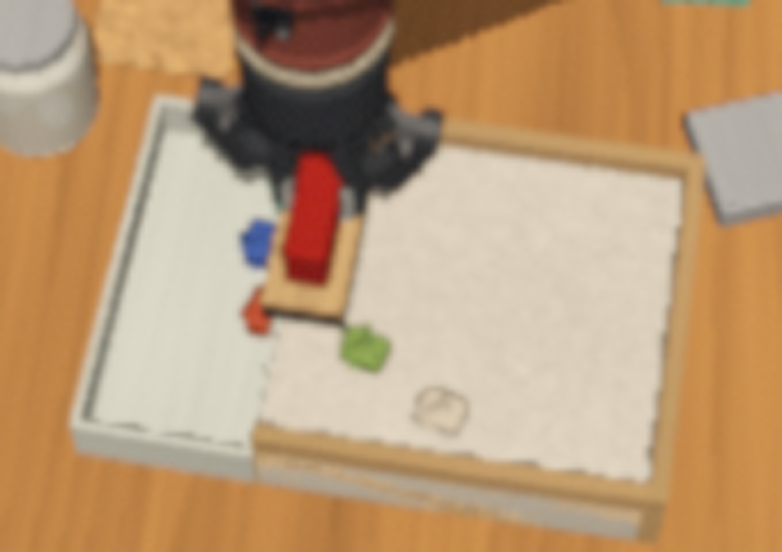

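Blue and red have gone over the edge at crop (258,243) and (258,310). Green was not displaced far. Next is the second lane.

```bash
python3 - <<'E'
from h import *
p=observe()['eef_pos'];move_l(p+[0,0,.06],.2)
lane(.030,x0=-.055)
p=observe()['eef_pos'];move_l(p+[0,0,.08],.2)
movep(bd(-.02,-.28,.22),down(BY))
grab("24");crop("side","24",190,270,360,390,4.6,"k24");crop("top","24",115,140,215,270,4.6,"k24t");print(observe()['time_s'],observe()['opening'])
E
```

```text
open 0.025056736353074004
touch True 0.07284412327783456 [ 0.3 -0.2  3.2]
sweep False 0.025191360797562123 [-0.7 -0.5 -1.8] 0.09272638971949101
107.9667 0.025171427099874605
```

View pics/k24.png

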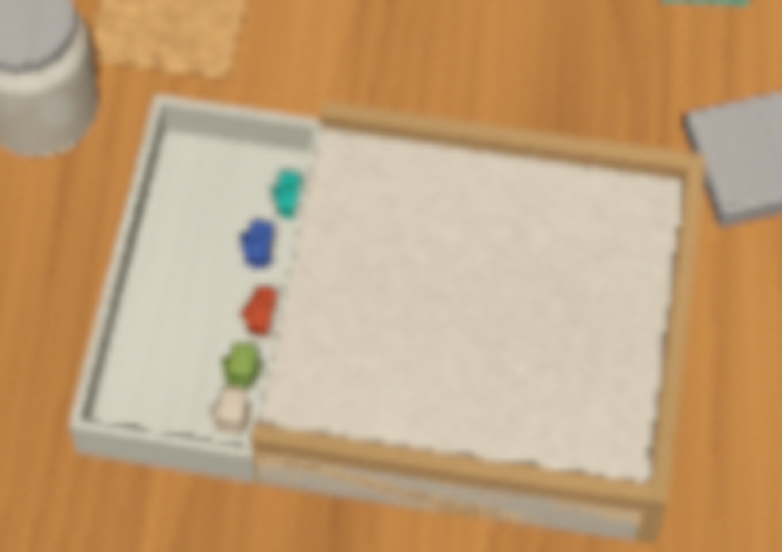

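View pics/k24t.png

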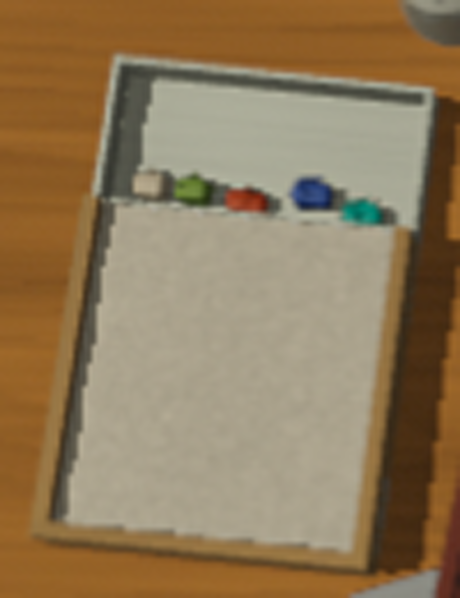

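The board is empty and all five chips are in the tray. I'll check their heights, then return the scraper to the mat.

```bash
python3 - <<'E'
from h import *
for n in("top","side"):
    im,d=load(n,"24");P=cloud(n,d);r=P[...,:2]-B0;X=r@bx;Y=r@by;Z=P[...,2]
    hsv=cv2.cvtColor(im,cv2.COLOR_RGB2HSV)
    m=((X>.107)&(X<.19)&(abs(Y)<.095)&(Z>.012)&(Z<.06)).astype(np.uint8)
    nn,lab,st,ce=cv2.connectedComponentsWithStats(m)
    for i in range(1,nn):
        if st[i,4]>10:
            k=lab==i;print(n,ce[i].round(),st[i,4],X[k].mean().round(3),X[k].min().round(3),Y[k].mean().round(3),"z",Z[k].mean().round(3),Z[k].max().round(3))
a=np.radians(-2.5)
movep([.698,.050,.12],down(a))
move_l([.698,.050,.05],.15)
r=move_l([.698,.050,.0305],.03,max_force=10);s=observe();print(r,s['eef_pos'],s['ft_force'].round(1),s['opening'])
grab("25");crop("side","25",190,200,300,300,6,"m25")
E
```

```text
top [147. 181.] 55 0.12 0.107 0.073 z 0.027 0.038
top [157. 182.] 56 0.121 0.108 0.045 z 0.027 0.042
top [182. 182.] 56 0.129 0.12 -0.03 z 0.021 0.03
top [167. 184.] 50 0.118 0.107 0.012 z 0.025 0.041
top [194. 186.] 58 0.118 0.107 -0.067 z 0.026 0.04
side [252. 311.] 68 0.117 0.107 -0.063 z 0.026 0.043
side [246. 322.] 74 0.128 0.119 -0.029 z 0.021 0.028
side [247. 337.] 71 0.118 0.107 0.013 z 0.023 0.038
side [241. 354.] 143 0.122 0.107 0.062 z 0.026 0.038
True [0.69807153 0.05002587 0.031841  ] [2.  0.3 3.1] 0.025131251785191572
```

View pics/m25.png

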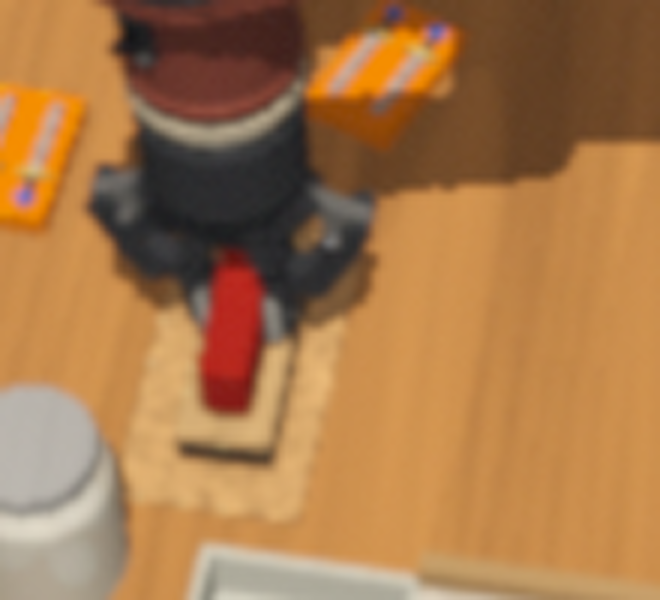

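```bash
python3 - <<'E'
from h import *
p=observe()['eef_pos'];move_l([p[0],p[1],.0312],.02)
gripper_to(.055,40)
move_l([.698,.05,.10],.1);move_l([.66,.03,.25],.3)
movep([.40,-.02,.42],down(0))
o=grab("26");print(observe()['time_s'])
crop("side","26",190,190,310,290,6,"m26")
for n in o:
    im,d=o[n];P=cloud(n,d);X,Y,Z=P[...,0],P[...,1],P[...,2];hsv=cv2.cvtColor(im,cv2.COLOR_RGB2HSV)
    g=(Z>0.055)&(X>.64)&(X<.75)&(abs(Y-.05)<.08)&(hsv[...,1]>150)&((hsv[...,0]<8)|(hsv[...,0]>172));q=P[g]
    print(n,q.mean(0).round(4),np.percentile(q[:,2],[10,50,90]).round(4))
E
```

```text
113.75
side [0.6952 0.0553 0.0645] [0.0599 0.0648 0.068 ]
top [0.6954 0.0502 0.0651] [0.0609 0.0652 0.0698]
```

View pics/m26.png

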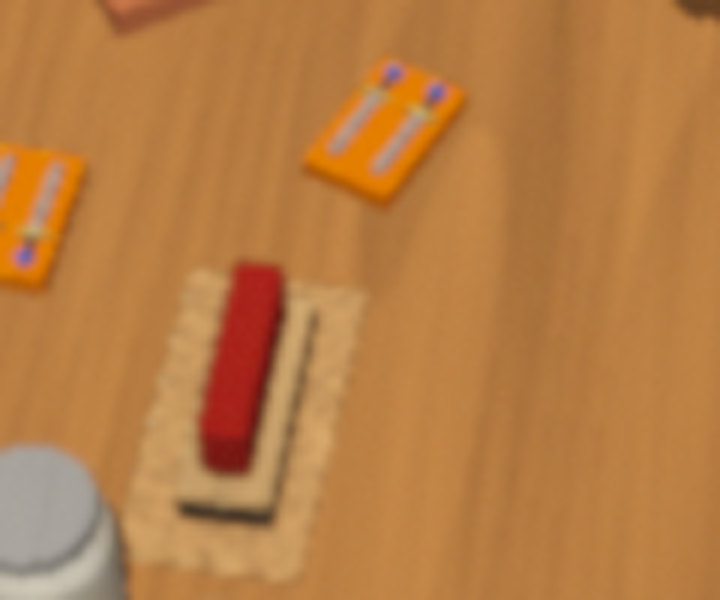

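View pics/top26.png

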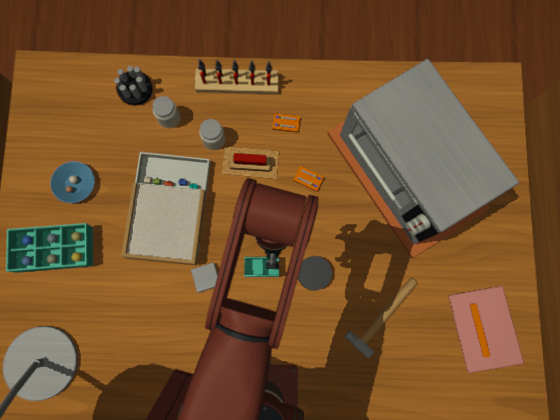

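View pics/side26.png

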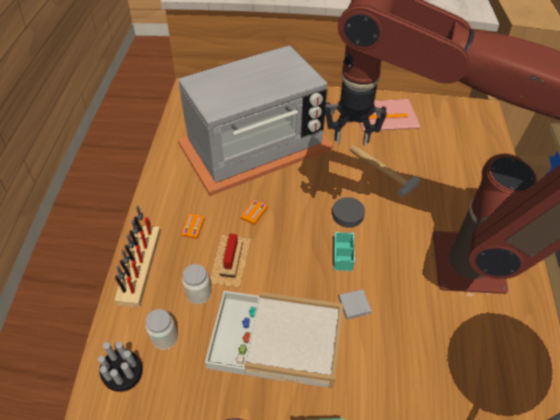

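The scraper stands upright on the mat at side pixel (230,250) and the oven is shut. The chips are in the tray, and the jars, bin, anvil and hammer haven't moved. Handing in.

```bash
python3 - <<'E'
from h import *
hold(.5);job_done();print(observe()['time_s'])
E
```

```text
the job is handed in; nothing more can be done
the job is handed in; nothing more can be done
```

I finished the whole job in the order asked and handed it in at about 114 s. The one doubt is a high force while shutting the door.

**What I did**
- **Tiles:** I pulled the oven door down to its stop and laid all three white tiles on the rack. The first two caught on the oven front above the door opening and sat tilted at about 39°, so I regrasped both. I then levelled them and slid them in flat.
- **Door:** I pushed it shut after the tiles were in.
- **Chips:** I pushed all five stone chips into the tray with the scraper, in two passes. Then I stood the scraper back on its mat.

**Last checks**
- **Tiles:** all three measured flat just before shutting (slope under 0.02), and they still looked flat with the door half shut. I could not see them once it was closed.
- **Door:** it did not move under a firm 20 N push, so it is fully shut.
- **Chips and scraper:** the board is empty and all five chips are in the tray. The scraper is upright near the middle of the mat.
- **Everything else:** the jars, bin, anvil, doming block, hammer and orange look-alikes appear unmoved.

**What went wrong**
- **High force on the door:** on the first try at shutting it, the gripper wedged on the handle and the force climbed to about 87 N before it let go. That is under the 120 N wrist limit. I think only the fingers were touching. I can't rule out that the gripper's body pressed on the handle with more than the 40 N allowed. I finished shutting the door with the fingertips at low force.
- **Early stops:** the force guard on several moves tripped early without real contact. I repeated or carried on with those moves.

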